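# Take the spun sample out of the centrifuge and show it to the inspection camera

### The job

The spin is over: lift the red-stoppered sample tube out of the centrifuge rotor and show it to the inspection camera: upright, stopper on top, the middle of the tube level with the lens, in line with it and half-way between the lens and the lit panel; finish while still holding it there, motionless. It is thin glass, so grip it lightly, keep the stopper uppermost all the way (never tip it towards lying flat, the layers must not mix), and touch no part of the camera stand or its panel. Leave the blue-capped balance tube seated in the rotor and everything else on the bench where it is.

Things in the scene. Friction and masses are not known exactly. Their poses are not given: they have to be found in the camera images.
- serum_tube: Sample: thin glass tube 12.8 mm across, 89 mm long, its top 23 mm a red stopper 17 mm across; 16 g. Sits in a rotor sleeve with 1.6 mm play all round, leaning 25 degrees, stopper towards the rotor axis; lower 50 mm inside the sleeve. Draw it out along its own axis. A grip of 20 to 30 N holds it; above 45 N per finger it breaks. Origin: centre of its foot; z along the tube to the stopper.
- tube_middle (a point): Half-way point of the sample tube, on its axis, 44.5 mm above its foot; z along the tube.
- balance_tube: White plastic balance tube with a blue cap, same size as the sample, in the sleeve straight across the axis from it (caps about 79 mm apart between centres). Origin: centre of its foot; z to the cap. It stays seated.
- rotor: Aluminium rotor with six steel sleeves (22 mm outside, 16 inside, 50 deep) every 60 degrees, leaning 25 degrees inwards, four empty. Turns on its upright axis with slight drag; may start at any angle. Origin on the axis below the sleeves; +x towards the sample's sleeve. The sample's stopper is centred 91 mm above the origin and 40 mm from the axis; sleeve mouths 67 mm above and 52 mm from it.
- balance_seat (a point): Where the foot of the balance tube belongs, fixed to the rotor.
- centrifuge: White bench centrifuge, fixed: reaches 150 mm before and 120 mm behind the rotor axis, 230 mm wide, rim 135 mm high, open bowl 186 mm across; rotor origin 38.5 mm above the bench. Its lid stands open at the back, to 360 mm above the bench, leaning back 16 degrees from a hinge 116 mm behind the axis. Origin: on the bench under the rotor axis; front is -x.
- camera_stand: Inspection stand, fixed: dark base plate 316 x 90 mm, 13 mm high; at one end a post (172 mm behind the viewing point, 262 mm high) with a small blue camera and black lens; at the other an upright lit white panel (96 mm wide, 73 to 223 mm above the bench, face 95 mm beyond the viewing point). Origin on the bench under the viewing point; +x is the way the lens looks, to the panel.
- viewing_point (a point): Point on the lens axis half-way between lens and panel, 95 mm from each, at lens height (set anywhere from 155 to 205 mm above the bench). x is the way the lens looks, z up. The middle of the tube belongs here.
- foam_tray: White foam tube tray, 104 x 116 x 24 mm, bystander; origin under its centre.
- bench_timer: Cream bench timer with a red knob, 66 x 66 x 46 mm, bystander; origin under its centre.
- marker_pen: Black and white marker pen, 135 mm long, 16 mm thick, lying, bystander.
- red_cap: Loose red tube stopper standing on the bench, 17 mm across, 25 mm high, bystander.
- reagent_vial_0: Reagent vial with a blue cap, 23 mm across, 46 mm high, bystander.
- reagent_vial_1: A second such vial, bystander.
- haemostat: Steel haemostat forceps, 117 x 136 x 7 mm, lying at the right front, bystander.

How it is judged:
By the outcome, as a careful person would: the job done as asked, in the order asked, and still so for the second after the job is handed in, while the arm keeps its last pose, push and grip.
It also fails if it takes over 48 s, if anything falls off the work surface, if the arm or the gripper's body presses on something with over 40 N, if the wrist force passes 120 N, or if a joint passes its speed limit or range.

### The arm

A 6-joint arm with a two-finger parallel gripper is mounted at the origin on a cart in front of the work surface, level with it; the furniture and walls round the work are solid. World frame = base frame: x ahead of the robot, y to its left, z up, the work surface at z = 0. Lengths are in m, angles in rad, forces in N, time in s.
With the tool pointing down it reaches from about 0.25 to 0.8 m from the base axis. Payload 3.9 kg.
Tool frame: the origin (TCP) lies midway between the tips of the shut fingers; the grasp point (between the pads) lies r.hold_point_z behind it (r.hold_point_z is the distance from the TCP to the grasp point, in m); z points along the fingers, y is the line along which they close (so a half turn about z gives the same grasp; the last joint's range is limited). The gripper opens to 85 mm and grips with 20 to 120 N. Pads are 22 mm wide; open, the fingers measure 114 mm over their backs; the gripper's body (76 mm by 85 mm) begins 54 mm behind the grasp point. The pads swing forward as they close: fully open they stand 13 mm farther back than shut.
Start: joints at [-1.28, 0.26, -0.138, 1.173, 0, 1.571], TCP at [0.151, -0.503, 0.204] pointing down, gripper open.
Joint ranges: [-2.78, 2.78], [-0.83, 1.72], [-1.28, 1.37], [-1.9, 2.12], [-1.57, 1.48], [-3.14, 3.14]. Speed limits (rad/s): [2.57, 2.57, 3.14, 3.14, 3.14, 3.14].

### API

Orientations are given as a unit quaternion [x, y, z, w].
In Python, from workcell import get_state, optics, r gives the robot as it stands.
- The arm moves only by the shell command python3 -m crank 'ROWS' [FORCE]. ROWS is JSON, a list of rows, each an object with "travel": the shift along the tool's x, y, z in cm, a list of three; "roll": the turn about the tool's z in rad; "hand": the opening, from 0 (shut) to 1 (fully open). In form: [{"travel": [tx, ty, tz], "roll": roll, "hand": hand}, ...]. A call has 1 to 5 rows; each row shifts and turns the commanded pose from where the row before left it, along the tool's axes as they then stand; what a row does not reach is not made up. A row lasts 1/12 s, in which the tool goes at most 41.7 mm and 7.16 degrees, less where a joint would pass 70% of its speed; a pose out of reach is approached as far as the arm can. A call is refused whole if a number of a shift passes 4.17 or a number of a turn 0.125, either way. A call with a gripper value outside its range is refused whole. The fingers move at their own pace and stop on an object; FORCE is the grip in N (left out, the last holds). Time passes only in rows, so rows that do not move let the fingers close. It gives the time, the measured TCP pose, the force, the opening and the grip force at its end, in the units of the state.
- get_state(): the state, without advancing time (a new reading comes with each control period).
- optics.capture(name): name is "side" or "top" or "wrist"; returns the picture (384x512x3 uint8, blue, green, red); there is no depth.
- optics.camera_params(name): a dict with "K" (3x3 intrinsics, pixels), "k1" (the pictures are not rectified: a ray, as slopes to the right and down, at radius r is drawn at 1 + k1 r^2 times it, then the intrinsics apply), "eye" and "rotation" of the camera in the world. Camera axes: x right, y down, z forward; pixel columns grow to the right and rows downward; lengths in m; the calibration is good to about 2 mm. A picture is of the moment at which its call begins: read the wrist's pose just before it. camera_params takes no time and is no camera call; for the wrist camera it gives the pose at the moment of the call.
- r.hand_in(): hands the job in; it is judged then, once.
The state is a dict: "time_s": time; "joints": joint angles; "qvel": joint speeds; "joint_torque": joint torques, N m; "tool_pos": TCP position; "orientation": TCP orientation; "contact_force": force on the tool from outside, world axes, zero at the start; "torque": the same for the moment, N m; "gripper_width": opening from 0.0 (shut) to 1.0 (fully open); "grasp_force": force on a finger pad.
Only numpy, scipy, OpenCV 4.12 (cv2) and the standard library are available. Lean on these libraries where they do the work, as an engineer would, in place of code of your own. Each camera call takes 0.05 s, during which the arm holds its last target. There are 200 camera calls.

## Working session

There is one attempt and no reset: what is moved stays moved. The work goes in short steps, Python scripts to look and compute and a shell command to move; the robot and the scene stay as the last step left them, time stands still between calls to the robot, and variables do not carry over. Pictures are saved under pics/ and viewed, at most 10 in all, crops included, and the job is handed in when it is done.

```bash
ls; mkdir -p pics; python3 - <<'E'
from workcell import get_state, optics, r
import cv2
s=get_state();print(s['time_s'],s['tool_pos'],s['orientation'],s['gripper_width'],r.hold_point_z)
for n in('side','top'):
    cv2.imwrite(f'pics/{n}0.png',optics.capture(n)); p=optics.camera_params(n);print(n,p)
print(optics.camera_params('wrist'))
E
```

```text
pics
0.0 [ 0.15030795 -0.50224104  0.20304818] [ 9.89443665e-01  1.44914527e-01 -1.77967378e-04 -9.91396825e-04] 1.00269622592203 0.0187
side {'K': array([[369.7652406 ,   0.        , 257.93366566],
       [  0.        , 369.7652406 , 191.2896014 ],
       [  0.        ,   0.        ,   1.        ]]), 'k1': 0.000627937825410997, 'eye': array([0.49404058, 0.9284675 , 0.83048679]), 'rotation': array([-0.02524529,  0.88053568, -0.47323606,  0.00819887])}
top {'K': array([[386.87179695,   0.        , 260.27332434],
       [  0.        , 386.87179695, 192.89464677],
       [  0.        ,   0.        ,   1.        ]]), 'k1': -0.1254375284729898, 'eye': array([ 0.05462405, -0.30463365,  1.68276059]), 'rotation': array([ 0.81334987, -0.56028255,  0.08852241, -0.12926421])}
{'K': array([[266.53289568,   0.        , 252.98817155],
       [  0.        , 266.53289568, 191.64673579],
       [  0.        ,   0.        ,   1.        ]]), 'k1': -0.053903663344951155, 'eye': array([ 0.22002421, -0.48150172,  0.37322839]), 'rotation': array([ 0.79421395, -0.59032689, -0.08698002,  0.11477299])}
```

View pics/side0.png

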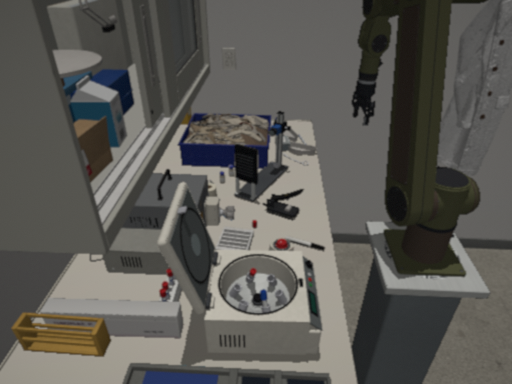

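View pics/top0.png

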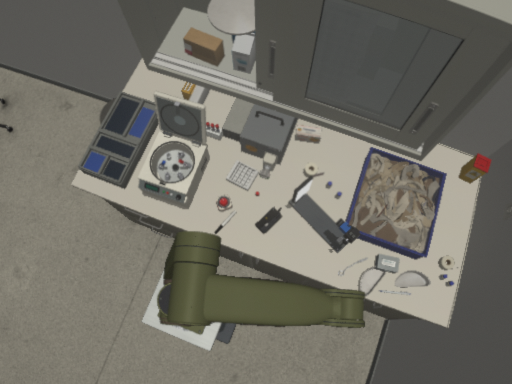

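The side view shows the red stopper near (253,271), the blue cap near (263,296), and the stand near (262,165). In the top view the rotor is near (173,167) and the stand near (320,213). I'll enlarge both areas.

```bash
cat > h.py <<'E'
import numpy as np, cv2
from workcell import get_state, optics, r
from scipy.spatial.transform import Rotation as R
def proj(n,P,p=None):
    p=p or optics.camera_params(n); P=np.atleast_2d(P)
    c=R.from_quat(p['rotation']).inv().apply(P-p['eye']); s=c[:,:2]/c[:,2:]
    s=s*(1+p['k1']*(s**2).sum(1,keepdims=True))
    return s@p['K'][:2,:2].T+p['K'][:2,2]
def ray(n,uv,p=None):
    p=p or optics.camera_params(n)
    d=(np.array(uv,float)-p['K'][:2,2])/p['K'][0,0]; s=d.copy()
    for _ in range(20): s=d/(1+p['k1']*(s@s))
    v=R.from_quat(p['rotation']).apply([*s,1]); return p['eye'],v/np.linalg.norm(v)
def atz(n,uv,z,p=None):
    e,v=ray(n,uv,p); return e+v*(z-e[2])/v[2]
def tri(obs):
    A=np.zeros((3,3));b=np.zeros(3)
    for n,uv,*p in obs:
        e,v=ray(n,uv,*p);M=np.eye(3)-np.outer(v,v);A+=M;b+=M@e
    return np.linalg.solve(A,b)
E
python3 - <<'E'
from h import *
s=cv2.imread('pics/side0.png');t=cv2.imread('pics/top0.png')
def c(i,x,y,w,h,k): return cv2.resize(i[y:y+h,x:x+w],(w*k,h*k),interpolation=cv2.INTER_CUBIC)
# each 400x300
a=c(s,205,240,100,75,4);b=c(s,230,105,100,75,4);d=c(t,135,125,100,75,4);e=c(t,275,175,100,75,4)
cv2.imwrite('pics/crop1.png',np.vstack([np.hstack([a,b]),np.hstack([d,e])]))
E
```

```text
(no output)
```

View pics/crop1.png

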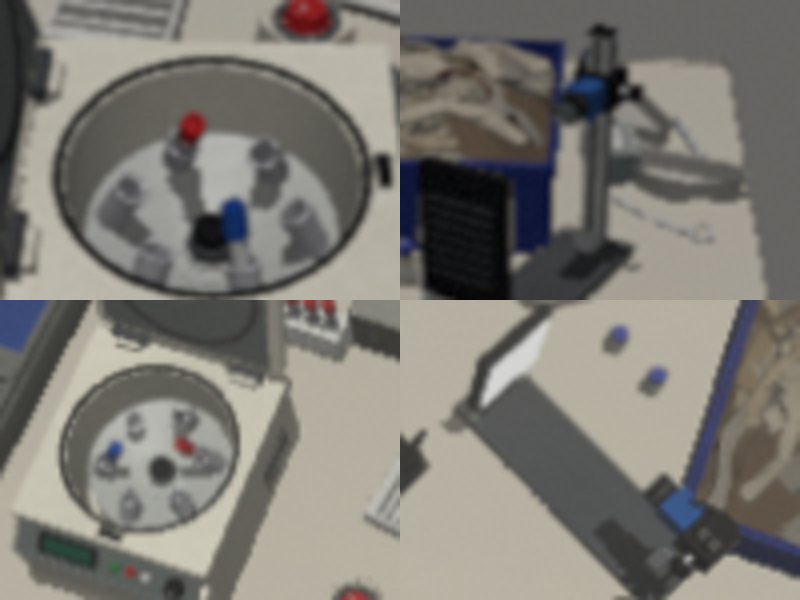

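```bash
python3 - <<'E'
from h import *
np.set_printoptions(precision=4,suppress=True)
f=lambda x,y:(275+(x-400)/4,175+(y-300)/4)
red=tri([('side',(253,271.5)),('top',(181,161.3))]);blue=tri([('side',(263.75,295.3)),('top',(163.5,162.5))])
print('red',red,'blue',blue,np.linalg.norm(red-blue))
print('cam',tri([('side',(276.2,129.5)),('top',(345.5,227))]))
print('base corners',[atz('top',f(*q),.013) for q in((465,412),(640,598),(530,380))])
for z in(.223,.073): print('panel',z,[atz('top',f(*q),z) for q in((478,362),(548,310),(482,408),(540,345))])
print('panel side top',[atz('side',q,.223) for q in((235.5,144.5),(258,150))])
p=get_state();print('nadir',proj('top',[[.055,-.305,0]]), R.from_quat(p['orientation']).as_matrix())
cv2.imwrite('pics/w0.png',cv2.resize(optics.capture('wrist'),(768,576)))
E
```

```text
red [0.5364 0.2505 0.1337] blue [0.5057 0.3225 0.1289] 0.07839323314626229
cam [ 0.4896 -0.4956  0.1989]
base corners [array([ 0.5668, -0.257 ,  0.013 ]), array([ 0.4353, -0.5068,  0.013 ]), array([ 0.6288, -0.3135,  0.013 ])]
panel 0.223 [array([ 0.5559, -0.2578,  0.223 ]), array([ 0.6332, -0.3056,  0.223 ]), array([ 0.5122, -0.2773,  0.223 ]), array([ 0.595 , -0.3099,  0.223 ])]
panel 0.073 [array([ 0.6074, -0.253 ,  0.073 ]), array([ 0.6927, -0.3057,  0.073 ]), array([ 0.5593, -0.2745,  0.073 ]), array([ 0.6505, -0.3105,  0.073 ])]
panel side top [array([ 0.6348, -0.2939,  0.223 ]), array([ 0.55  , -0.2558,  0.223 ])]
nadir [[260.728  317.0737]] [[ 0.958   0.2867 -0.0005]
 [ 0.2867 -0.958   0.0017]
 [ 0.     -0.0018 -1.    ]]
```

View pics/w0.png

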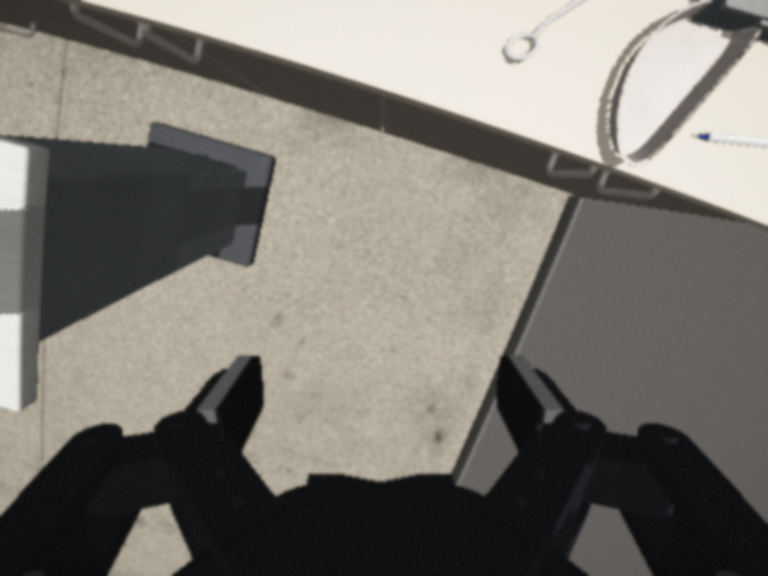

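The wrist view shows only floor and the bench edge, with nothing useful yet. The caps come out 78 mm apart (79 given) at z≈0.13 (0.1295 given), so the rotor fix is good. The viewing point is about (0.553, -0.364). Next I'll raise the arm and check the roll sign.

```bash
python3 -m crank '[{"travel":[0,0,-2],"roll":0.12,"hand":1},{"travel":[0,0,-3],"roll":0.12,"hand":1},{"travel":[0,0,-3],"roll":0.12,"hand":1},{"travel":[0,0,-3],"roll":0.12,"hand":1},{"travel":[0,0,-2],"roll":0.12,"hand":1}]' 20; python3 -c "
from h import *
print(get_state()['joints'])"
```

```text
time_s: 0.57
tool_pos: [0.1506, -0.5033, 0.3365]
orientation: [0.988, -0.157, 0.001, 0.001]
contact_force: [0.5, -0.6, 0.0]
gripper_width: 1.004
grasp_force: 0.0
[-1.28004363e+00  2.40793069e-01  1.77799403e-01  1.50534232e+00
 -4.46016585e-05  2.17675266e+00]
```

```bash
python3 -m crank '[{"travel":[0,0,0],"roll":-0.12,"hand":1},{"travel":[0,0,0],"roll":-0.12,"hand":1},{"travel":[0,0,0],"roll":-0.12,"hand":1},{"travel":[0,0,0],"roll":-0.12,"hand":1},{"travel":[0,0,0],"roll":-0.12,"hand":1}]' | tail -0
python3 -m crank '[{"travel":[0,0,0],"roll":-0.12,"hand":1},{"travel":[0,0,0],"roll":-0.12,"hand":1},{"travel":[0,0,0],"roll":-0.12,"hand":1},{"travel":[0,0,0],"roll":-0.12,"hand":1},{"travel":[0,0,0],"roll":-0.12,"hand":1}]' | tail -0
python3 -m crank '[{"travel":[0,0,0],"roll":-0.12,"hand":1},{"travel":[0,0,0],"roll":-0.12,"hand":1},{"travel":[0,0,0],"roll":-0.12,"hand":1},{"travel":[0,0,0],"roll":-0.12,"hand":1},{"travel":[0,0,0],"roll":-0.12,"hand":1}]' | tail -0
python3 -m crank '[{"travel":[0,0,0],"roll":-0.12,"hand":1},{"travel":[0,0,0],"roll":-0.12,"hand":1},{"travel":[0,0,0],"roll":-0.12,"hand":1},{"travel":[0,0,0],"roll":-0.12,"hand":1},{"travel":[0,0,0],"roll":0,"hand":1}]'
cat >> h.py <<'E'
def go(target):
    s=get_state();Q=R.from_quat(s['orientation']);m=Q.as_matrix()
    print('t',round(s['time_s'],2),'pos',np.round(s['tool_pos'],4),'yaw',round(float(np.arctan2(m[1,0],m[0,0])),3),'tilt',np.round(m[:,2],3),'tool cm',np.round(Q.inv().apply(np.array(target)-s['tool_pos'])*100,2))
E
python3 -c "
from h import *
go([.537,.25,.30]);go([.55,-.25,.335]);go([.5,-.36,.3365]);print(get_state()['joints'])"
```

```text
time_s: 2.23
tool_pos: [0.1505, -0.5028, 0.3336]
orientation: [0.552, 0.834, 0.0, -0.0]
contact_force: [0.3, -0.9, 0.6]
gripper_width: 1.008
grasp_force: 0.0
t 2.23 pos [ 0.1505 -0.5028  0.3336] yaw 1.973 tilt [-0.     0.001 -1.   ] tool cm [54.16 65.02  3.41]
t 2.23 pos [ 0.1505 -0.5028  0.3336] yaw 1.973 tilt [-0.     0.001 -1.   ] tool cm [ 7.64 46.66 -0.13]
t 2.23 pos [ 0.1505 -0.5028  0.3336] yaw 1.973 tilt [-0.     0.001 -1.   ] tool cm [-0.53 37.75 -0.29]
[-1.27999295e+00  2.42087377e-01  1.71925860e-01  1.50143385e+00
  1.35462534e-05 -1.11056314e-01]Exception ignored on flushing sys.stdout:
BrokenPipeError: [Errno 32] Broken pipe
Exception ignored on flushing sys.stdout:
BrokenPipeError: [Errno 32] Broken pipe
Exception ignored on flushing sys.stdout:
BrokenPipeError: [Errno 32] Broken pipe
```

```bash
python3 -m crank '[{"travel":[-0.4,2,0],"roll":0,"hand":1},{"travel":[-0.4,3.5,0],"roll":0,"hand":1},{"travel":[-0.4,3.5,0],"roll":0,"hand":1},{"travel":[-0.4,3.5,0],"roll":0,"hand":1},{"travel":[-0.4,3.5,0],"roll":0,"hand":1}]' >/dev/null
python3 -m crank '[{"travel":[-0.4,3.5,0],"roll":0,"hand":1},{"travel":[-0.4,3.5,0],"roll":0,"hand":1},{"travel":[-0.4,3.5,0],"roll":0,"hand":1},{"travel":[-0.4,2.5,0],"roll":0,"hand":1},{"travel":[-0.4,2,0],"roll":0,"hand":1}]' >/dev/null
python3 -m crank '[{"travel":[0,0,0],"roll":0,"hand":1},{"travel":[0,0,0],"roll":0,"hand":1}]'
python3 - <<'E'
from h import *
import pickle
go([.537,.25,.30])
p=optics.camera_params('wrist');im=optics.capture('wrist');pickle.dump(p,open('w1.pkl','wb'));print(p['eye'])
cv2.imwrite('pics/w1.png',cv2.resize(im,(768,576),interpolation=cv2.INTER_CUBIC))
E
```

```text
time_s: 3.23
tool_pos: [0.4524, -0.4186, 0.333]
orientation: [0.553, 0.833, -0.0, -0.001]
contact_force: [-0.0, 0.1, -0.5]
gripper_width: 1.001
grasp_force: 0.0
t 3.23 pos [ 0.4524 -0.4186  0.333 ] yaw 1.97 tilt [-0.001  0.001 -1.   ] tool cm [58.29 33.81  3.34]
[ 0.42469093 -0.35167438  0.50314173]
```

View pics/w1.png

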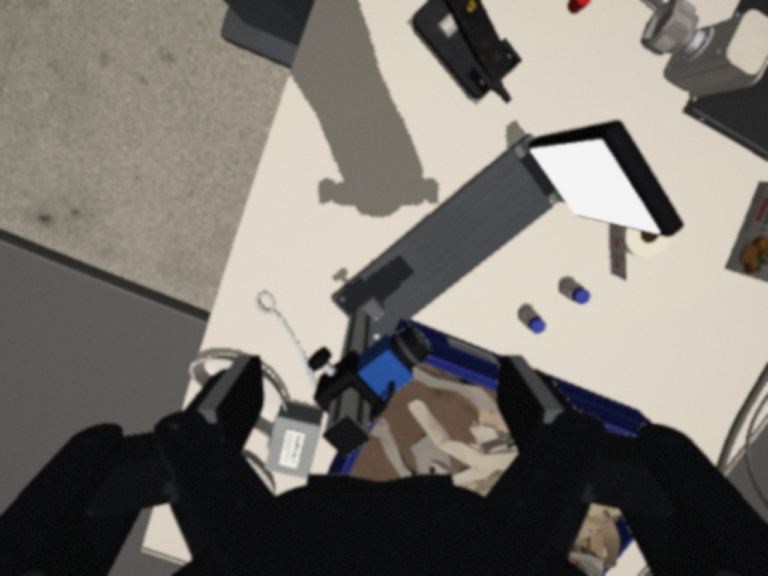

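```bash
python3 - <<'E'
from h import *
import pickle
np.set_printoptions(precision=4,suppress=True)
p=pickle.load(open('w1.pkl','rb'))
A=lambda x,y,z:atz('wrist',(x/1.5,y/1.5),z,p)
t=[A(605,135,.223),A(663,236,.223)];b=[A(530,147,.073),A(572,211,.073)]
print('top',t,np.linalg.norm(t[0]-t[1]));print('bot',b,np.linalg.norm(b[0]-b[1]))
c=[A(333,297,.013),A(522,135,.013),A(560,200,.013)]
print('base',c,np.linalg.norm(c[0]-c[1]),np.linalg.norm(c[2]-c[1]))
for z in(.155,.18,.19,.2): print('lens front',z,A(424,345,z),'mid-cam',A(386,370,z))
d=c[1]-c[0];print('yaw base',np.degrees(np.arctan2(d[1],d[0])))
im=optics.capture('side');x=im[100:175,225:300];y=cv2.imread('pics/w1.png')[290:440,330:480]
cv2.imwrite('pics/c2.png',np.hstack([cv2.resize(x,(400,400),interpolation=cv2.INTER_CUBIC),cv2.resize(y,(400,400),interpolation=cv2.INTER_CUBIC)]))
E
```

```text
top [array([ 0.5544, -0.2702,  0.223 ]), array([ 0.6303, -0.3118,  0.223 ])] 0.08658002502815083
bot [array([ 0.5574, -0.2691,  0.073 ]), array([ 0.6308, -0.3086,  0.073 ])] 0.0833417506610463
base [array([ 0.4302, -0.52  ,  0.013 ]), array([ 0.5609, -0.2496,  0.013 ]), array([ 0.6391, -0.297 ,  0.013 ])] 0.30028942120865676 0.09147867841647879
lens front 0.155 [ 0.5254 -0.4821  0.155 ] mid-cam [ 0.5026 -0.5205  0.155 ]
lens front 0.18 [ 0.5181 -0.4728  0.18  ] mid-cam [ 0.497  -0.5084  0.18  ]
lens front 0.19 [ 0.5152 -0.469   0.19  ] mid-cam [ 0.4947 -0.5035  0.19  ]
lens front 0.2 [ 0.5124 -0.4653  0.2   ] mid-cam [ 0.4925 -0.4987  0.2   ]
yaw base 64.20731928529563
```

View pics/c2.png

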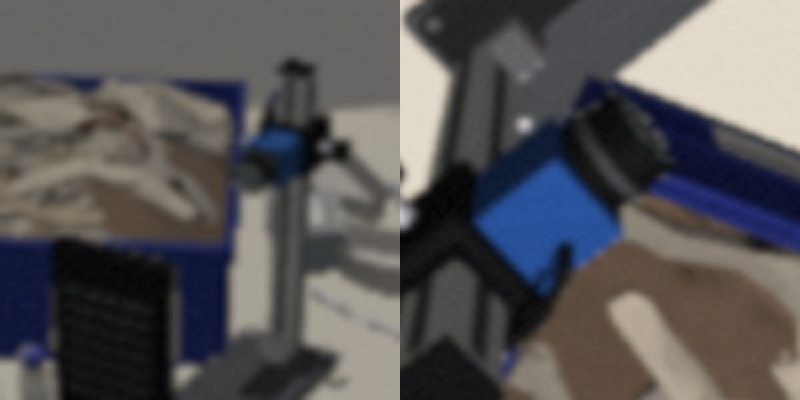

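```bash
python3 - <<'E'
from h import *
import pickle
np.set_printoptions(precision=4,suppress=True)
p=pickle.load(open('w1.pkl','rb'))
sp=lambda x,y:(225+x*75/400-.4,100+y*75/400-.4)
for w in((421,342.5),(425,341)):
  for s in((250,170),(247,173)): print(tri([('side',sp(*s)),('wrist',(w[0]/1.5-.2,w[1]/1.5-.2),p)]))
# blue block front-top edge etc.: block centre
print('blue',tri([('side',sp(283,150)),('wrist',((330+545/2.667)/1.5,(290+215/2.667)/1.5),p)]))
# axis height model: lens front = VP -95 u ; check predicted pixel of lens centre for heights
for yaw in(61,62,63.5):
  u=np.array([np.cos(np.radians(yaw)),np.sin(np.radians(yaw)),0]);vp=np.array([.593,-.290,0])-.095*u
  for z in(.175,.185,.195): L=vp-.095*u+[0,0,z];print(yaw,z,vp[:2],L,proj('wrist',L,p)*1.5,(proj('side',L)-[224.6,99.6])*400/75)
E
```

```text
[ 0.5067 -0.4625  0.2036]
[ 0.5083 -0.4639  0.2001]
[ 0.5076 -0.459   0.2055]
[ 0.5092 -0.4604  0.2021]
blue [ 0.5157 -0.4076  0.2735]
61 0.175 [ 0.5469 -0.3731] [ 0.5009 -0.4562  0.175 ] [[413.5068 319.5915]] [[254.9102 207.4212]]
61 0.185 [ 0.5469 -0.3731] [ 0.5009 -0.4562  0.185 ] [[414.444  323.8028]] [[255.3158 195.5012]]
61 0.195 [ 0.5469 -0.3731] [ 0.5009 -0.4562  0.195 ] [[415.4348 328.2565]] [[255.7243 183.4937]]
62 0.175 [ 0.5484 -0.3739] [ 0.5038 -0.4578  0.175 ] [[415.7827 322.3536]] [[251.1615 206.4145]]
62 0.185 [ 0.5484 -0.3739] [ 0.5038 -0.4578  0.185 ] [[416.781  326.6323]] [[251.5529 194.502 ]]
62 0.195 [ 0.5484 -0.3739] [ 0.5038 -0.4578  0.195 ] [[417.8363 331.1565]] [[251.9473 182.5022]]
63.5 0.175 [ 0.5506 -0.375 ] [ 0.5082 -0.46    0.175 ] [[419.2747 326.401 ]] [[245.4829 204.9595]]
63.5 0.185 [ 0.5506 -0.375 ] [ 0.5082 -0.46    0.185 ] [[420.3664 330.7776]] [[245.8531 193.0581]]
63.5 0.195 [ 0.5506 -0.375 ] [ 0.5082 -0.46    0.195 ] [[421.5201 335.4042]] [[246.226  181.0694]]
```

The crop puts the lens centre at (0.508, -0.461, 0.202), 191 mm from the panel face (190 given). That puts the viewing point at about (0.5505, -0.3755, 0.202). On to the rotor.

```bash
python3 -m crank '[{"travel":[1.5,0.9,0],"roll":0,"hand":1},{"travel":[3,1.7,0],"roll":0,"hand":1},{"travel":[3,1.7,0],"roll":0,"hand":1},{"travel":[3,1.7,0],"roll":0,"hand":1},{"travel":[3,1.7,0],"roll":0,"hand":1}]' >/dev/null
python3 -m crank '[{"travel":[3,1.7,0],"roll":0,"hand":1},{"travel":[3,1.7,0],"roll":0,"hand":1},{"travel":[3,1.7,0],"roll":0,"hand":1},{"travel":[3,1.7,0],"roll":0,"hand":1},{"travel":[3,1.7,0],"roll":0,"hand":1}]' >/dev/null
python3 -m crank '[{"travel":[3,1.7,0],"roll":0,"hand":1},{"travel":[3,1.7,0],"roll":0,"hand":1},{"travel":[3,1.7,0.5],"roll":0,"hand":1},{"travel":[3,1.7,0.5],"roll":0,"hand":1},{"travel":[3,1.7,0.5],"roll":0,"hand":1}]' >/dev/null
python3 -m crank '[{"travel":[3,1.7,0.5],"roll":0,"hand":1},{"travel":[3,1.7,0.5],"roll":0,"hand":1},{"travel":[1.5,0.9,0],"roll":0,"hand":1},{"travel":[0,0,0],"roll":0,"hand":1},{"travel":[0,0,0],"roll":0,"hand":1}]'
python3 - <<'E'
from h import *
import pickle
go([.537,.25,.26])
p=optics.camera_params('wrist');im=optics.capture('wrist');pickle.dump(p,open('w2.pkl','wb'));print(p['eye'])
print(proj('wrist',[[.5364,.2505,.13],[.5057,.3225,.13]],p)*1.5)
cv2.imwrite('pics/w2.png',cv2.resize(im,(768,576),interpolation=cv2.INTER_CUBIC))
E
```

```text
time_s: 5.0
tool_pos: [0.5197, 0.163, 0.3089]
orientation: [0.553, 0.833, -0.0, 0.0]
contact_force: [-0.0, -1.4, 0.1]
gripper_width: 1.001
grasp_force: 0.0
t 5.0 pos [0.5197 0.163  0.3089] yaw 1.97 tilt [-0.    -0.001 -1.   ] tool cm [7.34 4.98 4.89]
[0.4918498  0.23019519 0.47900903]
[[438.05562549 168.02141248]
 [441.24063636  66.68434375]]
```

View pics/w2.png

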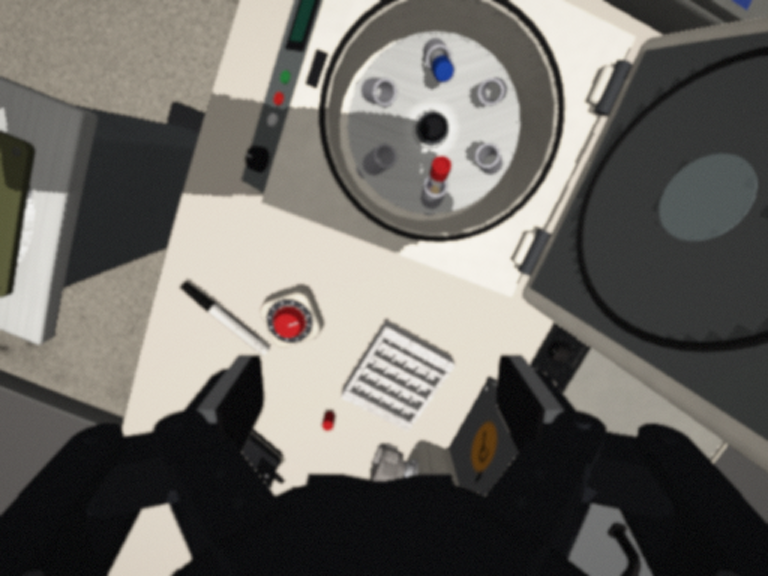

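The wrist view shows the red stopper at about (441,169), the blue cap at (442,69) and the hub at (432,127). The lid is off to the right, clear of the hand.

```bash
python3 - <<'E'
from h import *
import pickle
np.set_printoptions(precision=4,suppress=True)
p=pickle.load(open('w2.pkl','rb'));im=cv2.imread('pics/w2.png')
hsv=cv2.cvtColor(im,cv2.COLOR_BGR2HSV)
red=((hsv[...,0]<8)|(hsv[...,0]>172))&(hsv[...,1]>140);blue=(abs(hsv[...,0].astype(int)-115)<12)&(hsv[...,1]>140)
C=[]
for n,m,(x0,x1,y0,y1) in(('r',red,(415,470,140,200)),('b',blue,(420,470,40,100))):
    y,x=np.nonzero(m[y0:y1,x0:x1]);c=(x.mean()+x0,y.mean()+y0);C.append(atz('wrist',((c[0]+.5)/1.5-.5,(c[1]+.5)/1.5-.5),.1295,p));print(n,c,len(x),x.min()+x0,x.max()+x0,y.min()+y0,y.max()+y0,C[-1])
d=C[0]-C[1];yaw=np.arctan2(d[1],d[0]);print('sep',np.linalg.norm(d),'radial yaw',yaw,'want tool yaw',yaw+np.pi,'axis',(C[0]+C[1])/2)
print('hub',atz('wrist',(432/1.5,127/1.5),.0385+.05,p))
go([*C[0][:2],.26])
E
```

```text
r (np.float64(439.86225895316807), np.float64(168.23415977961432)) 363 431 449 157 180 [0.5377 0.2511 0.1295]
b (np.float64(442.0585106382979), np.float64(68.31382978723404)) 376 433 452 56 80 [0.5066 0.3219 0.1295]
sep 0.07734004491749837 radial yaw -1.1570558959342467 want tool yaw 1.9845367576555464 axis [0.5221 0.2865 0.1295]
hub [0.5211 0.2838 0.0885]
t 5.05 pos [0.5198 0.1623 0.3092] yaw 1.969 tilt [ 0.    -0.001 -1.   ] tool cm [7.49 5.09 4.91]
```

```bash
python3 -m crank '[{"travel":[1.7,1.1,0],"roll":-0.015,"hand":1},{"travel":[2,1.3,0.5],"roll":0,"hand":1},{"travel":[2,1.3,1],"roll":0,"hand":1},{"travel":[2,1.4,2],"roll":0,"hand":1},{"travel":[0,0,2.5],"roll":0,"hand":1}]' >/dev/null
python3 -m crank '[{"travel":[0,0,2.5],"roll":0,"hand":1},{"travel":[0,0,2.5],"roll":0,"hand":1},{"travel":[0,0,1.9],"roll":0,"hand":1},{"travel":[0,0,0],"roll":0,"hand":1},{"travel":[0,0,0],"roll":0,"hand":1}]'
python3 - <<'E'
from h import *
import pickle
np.set_printoptions(precision=4,suppress=True)
p=optics.camera_params('wrist');im=optics.capture('wrist');go([.536,.253,.1163])
im=cv2.resize(im,(768,576),interpolation=cv2.INTER_CUBIC)
cv2.imwrite('pics/w3.png',im)
hsv=cv2.cvtColor(im,cv2.COLOR_BGR2HSV)
for n,m in(('r',((hsv[...,0]<8)|(hsv[...,0]>172))&(hsv[...,1]>140)),('b',(abs(hsv[...,0].astype(int)-115)<12)&(hsv[...,1]>140))):
    k,l,s,c=cv2.connectedComponentsWithStats(m.astype(np.uint8))
    for i in range(1,k):
        if s[i,4]>150: print(n,s[i],c[i],atz('wrist',(c[i]+.5)/1.5-.5,.1295,p))
E
```

```text
time_s: 5.88
tool_pos: [0.5356, 0.2524, 0.1798]
orientation: [0.547, 0.837, -0.001, -0.0]
contact_force: [-0.1, -0.1, 0.9]
gripper_width: 1.0
grasp_force: 0.0
t 5.93 pos [0.5366 0.2532 0.1811] yaw 1.984 tilt [ 0.001  0.    -1.   ] tool cm [ 0.01 -0.07  6.48]
r [145 191  12  18 177] [150.8023 199.4124] [0.3969 0.255  0.1295]
r [369 292  26  28 579] [381.487  305.2539] [0.538  0.25   0.1295]
b [725   0  43  29 639] [752.9875   9.2895] [0.6482 0.4727 0.1295]
b [368 145  29  41 985] [382.199  165.2355] [0.5068 0.3218 0.1295]
```

View pics/w3.png

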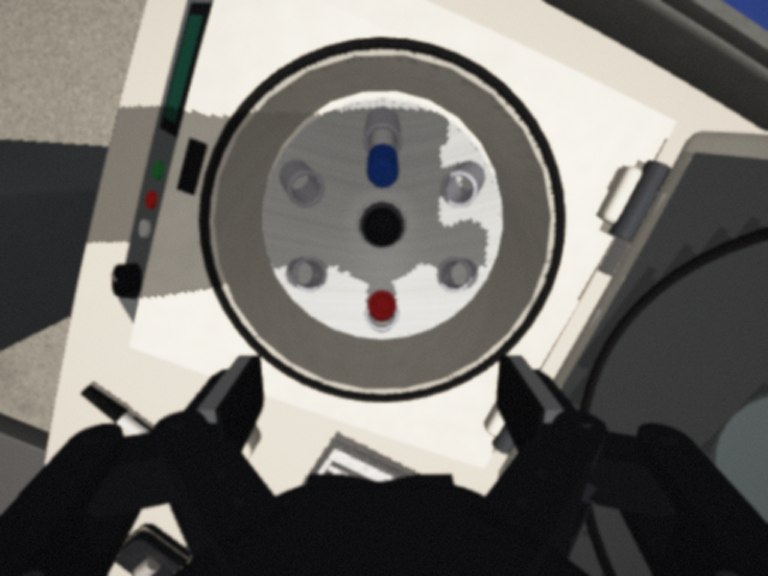

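Everything lines up: the stopper at (381,305) is centred between the fingers. I'll descend and close.

```bash
python3 -m crank '[{"travel":[0,0,1.5],"roll":0,"hand":1},{"travel":[0,0,1.5],"roll":0,"hand":1},{"travel":[0,0,1.5],"roll":0,"hand":1},{"travel":[0,0,1],"roll":0,"hand":1},{"travel":[0,0,1],"roll":0,"hand":1}]'
python3 -m crank '[{"travel":[0,0,0],"roll":0,"hand":0.5},{"travel":[0,0,0],"roll":0,"hand":0.4},{"travel":[0,0,0],"roll":0,"hand":0.3},{"travel":[0,0,0],"roll":0,"hand":0.25},{"travel":[0,0,0],"roll":0,"hand":0.22}]' 22
python3 -m crank '[{"travel":[0,0,0],"roll":0,"hand":0.15},{"travel":[0,0,0],"roll":0,"hand":0.1},{"travel":[0,0,0],"roll":0,"hand":0},{"travel":[0,0,0],"roll":0,"hand":0},{"travel":[0,0,0],"roll":0,"hand":0}]' 22
```

```text
time_s: 6.35
tool_pos: [0.5373, 0.2546, 0.1161]
orientation: [0.547, 0.837, 0.001, 0.001]
contact_force: [-0.3, -0.4, -1.0]
gripper_width: 1.0
grasp_force: 0.0
time_s: 6.77
tool_pos: [0.5367, 0.2549, 0.1158]
orientation: [0.546, 0.838, 0.001, 0.0]
contact_force: [0.1, -0.1, -0.4]
gripper_width: 0.297
grasp_force: 0.0
time_s: 7.18
tool_pos: [0.5365, 0.2551, 0.1156]
orientation: [0.546, 0.838, 0.001, 0.0]
contact_force: [0.5, 0.8, 5.5]
gripper_width: 0.003
grasp_force: 2.4
```

```bash
python3 - <<'E'
from h import *
s=get_state();print(s['contact_force'],s['grasp_force'],s['gripper_width'])
im=optics.capture('wrist');a=cv2.resize(im[130:310,160:360],(600,540),interpolation=cv2.INTER_CUBIC)
b=cv2.resize(optics.capture('side')[240:320,220:300],(200,200),interpolation=cv2.INTER_CUBIC)
o=np.zeros((540,800,3),np.uint8);o[:,:600]=a;o[:200,600:]=b
cv2.imwrite('pics/w4.png',o)
E
```

```text
[0.51055564 0.76853976 5.49991384] 2.377320136874914 0.0030242848478538543
```

View pics/w4.png

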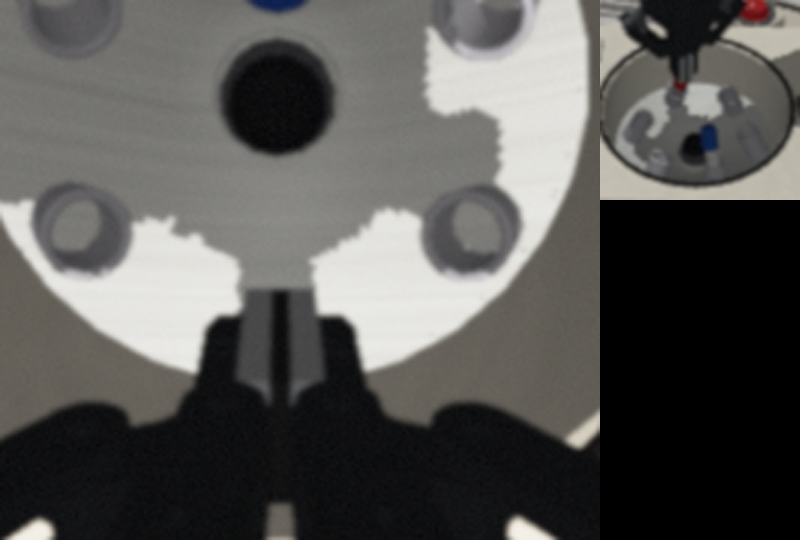

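The crop shows the fingers nearly shut with a dark gap at about (280,340) and no red between them, though the side inset still shows red just below the tips. I'll check where the stopper should project.

```bash
python3 - <<'E'
from h import *
np.set_printoptions(precision=3,suppress=True)
s=get_state();T=R.from_quat(s['orientation']);t=s['tool_pos']
f=lambda P:(proj('wrist',P)-[160,130])*3
print('stopper c/top/bottom',f([[.538,.250,.1295],[.536,.2546,.140],[.540,.2455,.119]]))
print('tcp',f(t),'tips x+-11',f(t+T.apply([[.011,0,0],[-.011,0,0],[.011,.0085,0],[.011,0,-.04],[-.011,0,-.04]])))
im=optics.capture('side');print('side tcp',proj('side',t),'stopper',proj('side',[.538,.25,.1295]))
hsv=cv2.cvtColor(im,cv2.COLOR_BGR2HSV);m=((hsv[...,0]<8)|(hsv[...,0]>172))&(hsv[...,1]>110)
y,x=np.nonzero(m[262:290,240:268]);print('now red',len(x),x.mean()+240,y.mean()+262,y.min()+262,y.max()+262)
im=cv2.imread('pics/side0.png');hsv=cv2.cvtColor(im,cv2.COLOR_BGR2HSV);m=((hsv[...,0]<8)|(hsv[...,0]>172))&(hsv[...,1]>110)
y,x=np.nonzero(m[262:290,240:268]);print('was red',len(x),x.mean()+240,y.mean()+262,y.min()+262,y.max()+262)
print(s['gripper_width'],s['grasp_force'],s['contact_force'],s['time_s'])
E
```

```text
stopper c/top/bottom [[274.023 326.2  ]
 [273.882 327.165]
 [274.322 324.994]]
tcp [[277.147 277.931]] tips x+-11 [[277.174 232.889]
 [277.122 321.379]
 [314.802 232.932]
 [276.608 309.456]
 [276.571 416.94 ]]
side tcp [[252.541 277.698]] stopper [[252.081 272.385]]
now red 12 251.5 273.75 272 275
was red 36 252.41666666666666 271.19444444444446 268 275
-0.002408417074923673 2.7962315641343594 [-0.329  1.284  4.873] 7.2833
```

The numbers agree. In both the wrist and side images the fingertips sit about 25 mm behind the reported TCP, so the fingers closed just above the stopper. I'll open part way, so as to clear the neighbouring sleeves, and go down about 25 mm.

```bash
python3 -m crank '[{"travel":[0,0,-0.5],"roll":0,"hand":0.45},{"travel":[0,0,-0.5],"roll":0,"hand":0.45},{"travel":[0,0,0],"roll":0,"hand":0.45},{"travel":[0,0,0],"roll":0,"hand":0.45},{"travel":[0,0,0],"roll":0,"hand":0.45}]' 20
python3 - <<'E'
from h import *
im=optics.capture('wrist');hsv=cv2.cvtColor(im,cv2.COLOR_BGR2HSV);m=((hsv[...,0]<8)|(hsv[...,0]>172))&(hsv[...,1]>110)
k,l,s,c=cv2.connectedComponentsWithStats(m.astype(np.uint8))
for i in range(1,k):
    if s[i,4]>60: print(s[i],c[i],atz('wrist',c[i],.1295))
s=get_state();T=R.from_quat(s['orientation']);go([.536,.253,.091])
g=cv2.cvtColor(im,cv2.COLOR_BGR2GRAY)
for row in (215,225,232,238,244,250,256): print(row,g[row,200:304:3])
cv2.imwrite('pics/w5.png',im)
E
```

```text
time_s: 7.75
tool_pos: [0.5359, 0.2543, 0.1247]
orientation: [0.546, 0.838, -0.0, -0.0]
contact_force: [-1.1, -0.1, 1.3]
gripper_width: 0.446
grasp_force: 0.0
[ 52 133   9  17 122] [ 55.68852459 140.89344262] [0.39897546 0.25638581 0.1295    ]
[241 222  24  24 460] [252.2173913 233.4173913] [0.53806606 0.24899947 0.1295    ]
[115 312  16  15 126] [121.87301587 318.18253968] [0.47492811 0.14138361 0.1295    ]
t 7.8 pos [0.5358 0.2543 0.1246] yaw 1.986 tilt [-0.001 -0.    -1.   ] tool cm [-0.13 -0.04  3.36]
215 [171 225 227 228 227 227 227 226 226 226 227 228 226 224 148 131 132 133
 130 134 135 136 215 227 227 227 228 228 226 227 227 228 227 226 223]
225 [228 229 227 227 227 227 227 229 230 229 229 230 230 227 124  53  44  42
  43  45  53 143 229 231 230 230 230 230 231 229 229 228 228 229 230]
232 [227 224 115  71  72  29  37 215 228 228 228 229 230 165  44  43  47  46
  46  44  40  50 158 229 230 231 230 229 228  93  18  64  72  79 212]
238 [ 18  58  72  72  52  13  31 216 231 231 232 231 230 174  56  42  44  48
  45  44  43  80 188 230 231 232 231 231 230  88  10  34  70  72  67]
244 [ 45  73  72  66  17  11  20 195 230 230 230 230 230 229 204 120  53  46
  45  55 133 200 228 229 228 229 228 228 221  64   8  13  55  72  71]
250 [ 71  70  70  35  13   9  10  72 103 110 142 180 203 217 224 228 228 220
 222 227 228 222 219 215 191 153 118 104  94  22   8  10  19  68  72]
256 [ 72  73  58  14   9  10  11  74 101  99 100 102 102 101 103  99  98 101
 101 102 103 101 103 101 102 101  99 101  91  21  10  10  12  38  71]
```

```bash
python3 -m crank '[{"travel":[-0.1,0,0.8],"roll":0,"hand":0.45},{"travel":[0,0,0.8],"roll":0,"hand":0.45},{"travel":[0,0,0.6],"roll":0,"hand":0.45},{"travel":[0,0,0.5],"roll":0,"hand":0.45},{"travel":[0,0,0],"roll":0,"hand":0.45}]'
python3 -m crank '[{"travel":[0,0,0.3],"roll":0,"hand":0.45},{"travel":[0,0,0.3],"roll":0,"hand":0.45},{"travel":[0,0,0],"roll":0,"hand":0.45}]'
```

```text
time_s: 8.22
tool_pos: [0.5352, 0.253, 0.096]
orientation: [0.546, 0.838, -0.001, -0.001]
contact_force: [0.2, 0.3, 1.7]
gripper_width: 0.445
grasp_force: 0.0
time_s: 8.47
tool_pos: [0.5362, 0.2536, 0.0914]
orientation: [0.546, 0.838, -0.0, -0.0]
contact_force: [-0.5, -0.0, -1.2]
gripper_width: 0.45
grasp_force: 0.0
```

```bash
python3 -m crank '[{"travel":[0,0,0],"roll":0,"hand":0.3},{"travel":[0,0,0],"roll":0,"hand":0.22},{"travel":[0,0,0],"roll":0,"hand":0.15},{"travel":[0,0,0],"roll":0,"hand":0.1},{"travel":[0,0,0],"roll":0,"hand":0.05}]' 22
python3 -m crank '[{"travel":[0,0,0],"roll":0,"hand":0},{"travel":[0,0,0],"roll":0,"hand":0},{"travel":[0,0,0],"roll":0,"hand":0}]'
```

```text
time_s: 8.88
tool_pos: [0.5367, 0.2538, 0.0922]
orientation: [0.546, 0.838, 0.0, 0.0]
contact_force: [-0.6, -0.1, 0.4]
gripper_width: 0.188
grasp_force: 22.7
time_s: 9.13
tool_pos: [0.5367, 0.2538, 0.0922]
orientation: [0.546, 0.838, 0.0, 0.0]
contact_force: [0.3, -0.7, 1.9]
gripper_width: 0.19
grasp_force: 22.8
```

The stopper is held at 23 N and 16 mm wide. I'll draw it out along its own axis (tool x +0.423, z −0.906 per cm).

```bash
python3 -m crank '[{"travel":[0.11,0,-0.23],"roll":0,"hand":0},{"travel":[0.2,0,-0.43],"roll":0,"hand":0},{"travel":[0.2,0,-0.43],"roll":0,"hand":0},{"travel":[0.2,0,-0.43],"roll":0,"hand":0},{"travel":[0.2,0,-0.43],"roll":0,"hand":0}]'
python3 -m crank '[{"travel":[0.2,0,-0.43],"roll":0,"hand":0},{"travel":[0.2,0,-0.43],"roll":0,"hand":0},{"travel":[0.2,0,-0.43],"roll":0,"hand":0},{"travel":[0.2,0,-0.43],"roll":0,"hand":0},{"travel":[0,0,0],"roll":0,"hand":0}]'
python3 - <<'E'
from h import *
go([0.5367,0.2538,0.0922])
im=optics.capture('side');hsv=cv2.cvtColor(im,cv2.COLOR_BGR2HSV);m=((hsv[...,0]<8)|(hsv[...,0]>172))&(hsv[...,1]>110)
y,x=np.nonzero(m[245:290,235:275]);print('red',len(x),x.mean()+235,y.mean()+245)
w=optics.capture('wrist')
cv2.imwrite('pics/w6.png',np.hstack([cv2.resize(w[100:300,170:370],(500,500),interpolation=cv2.INTER_CUBIC),cv2.resize(im[240:300,225:261],(300,500),interpolation=cv2.INTER_CUBIC)]))
E
```

```text
time_s: 9.55
tool_pos: [0.5328, 0.2623, 0.1119]
orientation: [0.546, 0.838, 0.0, 0.0]
contact_force: [0.4, -0.4, 0.3]
gripper_width: 0.188
grasp_force: 22.7
time_s: 9.97
tool_pos: [0.53, 0.27, 0.1297]
orientation: [0.546, 0.838, 0.001, 0.0]
contact_force: [-1.3, -0.1, 0.0]
gripper_width: 0.184
grasp_force: 22.7
t 9.97 pos [0.53   0.27   0.1297] yaw 1.986 tilt [ 0.001  0.001 -1.   ] tool cm [-1.76 -0.04  3.75]
red 35 255.9142857142857 265.2285714285714
```

```bash
python3 -m crank '[{"travel":[0.1,0,-0.23],"roll":0,"hand":0},{"travel":[-0.35,0,-0.13],"roll":0,"hand":0},{"travel":[-0.35,0,-0.13],"roll":0,"hand":0},{"travel":[-0.32,0,-0.1],"roll":0,"hand":0},{"travel":[-0.32,0,-0.1],"roll":0,"hand":0}]'
python3 -m crank '[{"travel":[-0.32,0,-0.08],"roll":0,"hand":0},{"travel":[-0.32,0,-0.08],"roll":0,"hand":0},{"travel":[-0.33,0,-0.06],"roll":0,"hand":0},{"travel":[-0.33,0,-0.06],"roll":0,"hand":0},{"travel":[0,0,0],"roll":0,"hand":0}]'
python3 - <<'E'
from h import *
go([0.5367,0.2538,0.0922])
im=optics.capture('side');w=optics.capture('wrist');t=optics.capture('top')
cv2.imwrite('pics/side7.png',im);cv2.imwrite('pics/w7.png',w)
E
```

```text
time_s: 10.48
tool_pos: [0.5344, 0.2583, 0.1356]
orientation: [0.546, 0.838, 0.0, -0.001]
contact_force: [-1.4, 2.4, 0.6]
gripper_width: 0.187
grasp_force: 22.8
time_s: 10.9
tool_pos: [0.5402, 0.2454, 0.1385]
orientation: [0.547, 0.837, -0.0, 0.0]
contact_force: [-1.1, 2.4, 0.5]
gripper_width: 0.181
grasp_force: 22.7
t 10.9 pos [0.5402 0.2454 0.1385] yaw 1.985 tilt [ 0. -0. -1.] tool cm [0.91 0.02 4.63]
```

The 2.6 N reaction pointing inward shows the tube is pivoting on the sleeve lip. For upright the grip has to reach about 53 mm radius, so it needs about 8 mm more.

```bash
python3 -m crank '[{"travel":[-0.3,0,-0.04],"roll":0,"hand":0},{"travel":[-0.25,0,-0.02],"roll":0,"hand":0},{"travel":[-0.25,0,-0.01],"roll":0,"hand":0},{"travel":[0,0,0],"roll":0,"hand":0},{"travel":[0,0,0],"roll":0,"hand":0}]'
python3 - <<'E'
from h import *
go([0.5367,0.2538,0.0922])
im=optics.capture('side');w=optics.capture('wrist');t=optics.capture('top')
cv2.imwrite('pics/side8.png',im);cv2.imwrite('pics/w8.png',w)
E
```

```text
time_s: 11.47
tool_pos: [0.5431, 0.2386, 0.139]
orientation: [0.546, 0.838, 0.0, 0.0]
contact_force: [-1.3, 2.2, 0.8]
gripper_width: 0.187
grasp_force: 22.8
t 11.47 pos [0.5431 0.2386 0.139 ] yaw 1.985 tilt [ 0. -0. -1.] tool cm [1.65 0.02 4.68]
```

```bash
python3 -m crank '[{"travel":[0,0,-0.5],"roll":0,"hand":0},{"travel":[0,0,-1.5],"roll":0,"hand":0},{"travel":[0,0,-2],"roll":0,"hand":0},{"travel":[0,0,-2],"roll":0,"hand":0},{"travel":[0,0,-2],"roll":0,"hand":0}]' >/dev/null
python3 -m crank '[{"travel":[0,0,-2],"roll":0,"hand":0},{"travel":[0,0,-1],"roll":0,"hand":0},{"travel":[0,0,-0.5],"roll":0,"hand":0},{"travel":[0,0,0],"roll":0,"hand":0},{"travel":[0,0,0],"roll":0,"hand":0}]'
python3 - <<'E'
from h import *
import pickle
go([0.5505,-.3755,.2])
p=optics.camera_params('wrist');pickle.dump(p,open('w9.pkl','wb'))
w=optics.capture('wrist');im=optics.capture('side');cv2.imwrite('pics/side9.png',im);cv2.imwrite('pics/w9.png',w)
t=get_state()['tool_pos'];T=R.from_quat(get_state()['orientation'])
for z in(-.045,0,.037,.06): print(z,proj('side',t+[0,0,-z]),proj('wrist',t+[0,0,-z],p))
c=proj('side',t+[0,0,.01])[0].astype(int)
a=cv2.resize(w[130:290,185:325],(525,600),interpolation=cv2.INTER_CUBIC)
b=cv2.resize(im[c[1]-30:c[1]+30,c[0]-14:c[0]+13],(270,600),interpolation=cv2.INTER_CUBIC);print(c)
cv2.imwrite('pics/c9.png',np.hstack([a,b]))
E
```

```text
time_s: 12.45
tool_pos: [0.5429, 0.2383, 0.2532]
orientation: [0.546, 0.838, -0.001, -0.0]
contact_force: [-1.1, 1.2, -1.0]
gripper_width: 0.189
grasp_force: 22.7
t 12.45 pos [0.5429 0.2383 0.2532] yaw 1.986 tilt [-0.001 -0.001 -1.   ] tool cm [-56.48 -24.04   5.38]
-0.045 [[250.60924152 217.80115792]] [[251.17906438 255.32355363]]
0 [[250.63666541 232.55428182]] [[251.69537766 222.05678629]]
0.037 [[250.65809012 244.08556948]] [[251.9697651  204.41408731]]
0.06 [[250.67092922 250.99820309]] [[252.10001934 196.04766144]]
[250 229]
```

View pics/c9.png

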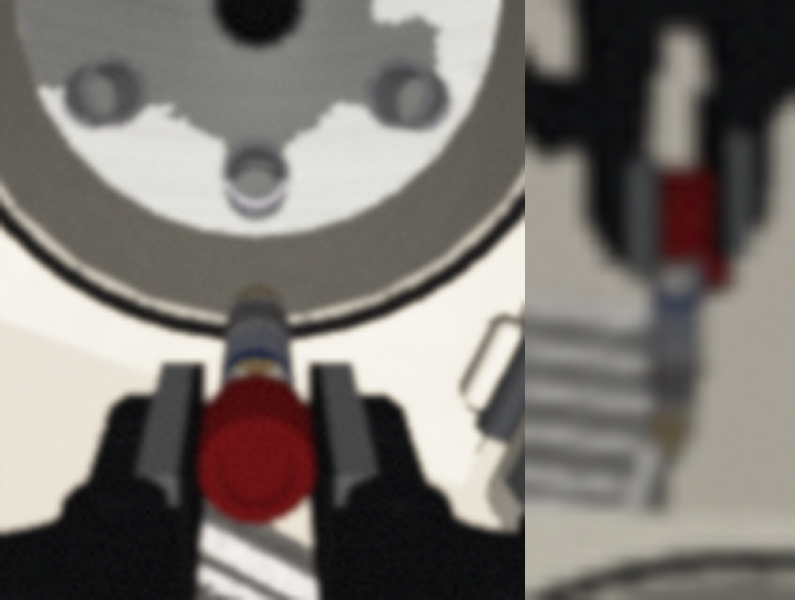

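The crop shows the tube held by its stopper between the pads: top disc at (258,470), far edge of the foot at (257,286). I'll fit the remaining lean.

```bash
python3 - <<'E'
from h import *
import pickle
from scipy.optimize import least_squares
np.set_printoptions(precision=2,suppress=True)
p=pickle.load(open('w9.pkl','rb'));s=get_state();T=R.from_quat(s['orientation']);t=s['tool_pos']
cr=lambda uv:(uv-[185,130]+.0)*3.75
a=np.linspace(0,2*np.pi,73)
def pts(rad,z): return np.c_[rad*np.cos(a),rad*np.sin(a),0*a+z]
# tube frame in tool: foot->stopper along -tool z; tilt th about tool y, offsets x,y, top depth h (behind TCP)
def W(P,th,x,y,h): # P in tube coords with origin at stopper top centre
    return t+T.apply(np.array([x,y,-h])+R.from_euler('y',th,degrees=True).apply(P*[1,1,-1]))
def feat(v):
    th,x,y,h=v
    top=cr(proj('wrist',W(pts(.0085,0),*v),p)); sh=cr(proj('wrist',W(pts(.0085,-.023),*v),p))
    k=np.arange(0,1,.1)  # rounded foot: hemisphere
    ft=np.vstack([cr(proj('wrist',W(pts(.0064*np.sqrt(1-q*q),-.089+.0064*(1-q)),*v),p)) for q in k])
    return np.array([top[:,0].min(),top[:,0].max(),top[:,1].max(),np.vstack([top,sh])[:,1].min(),ft[:,1].min()])
obs=np.array([199,317,522,375,285])
f=least_squares(lambda v:feat(v)-obs,[0,0,0,.06],x_scale=[1,.01,.01,.01]);print(f.x[0],f.x[1:]*1000,f.fun)
for th in(-8,-5,0,5): g=least_squares(lambda v:feat([th,*v])-obs,[0,0,.06],x_scale=.01);print(th,g.x*1000,g.fun)
v=f.x
for v in(f.x,[f.x[0]-3,*f.x[1:]],[f.x[0]+3,*f.x[1:]]):
  q=proj('side',W(np.array([[0,0,0],[0,0,-.0115],[0,0,-.045],[0,0,-.089]]),*v));print((q-[236,199])*10+[525,0])
E
```

```text
-3.5802886518188877 [-7.36  1.33 34.  ] [ 3.96 -3.96  3.28 -4.5   1.15]
-8 [ 0.81  1.27 45.76] [ -1.39   1.39   2.17 -11.32  12.16]
-5 [-4.63  1.31 37.97] [ 2.26 -2.26  3.11 -6.72  4.39]
0 [-14.6    1.39  23.25] [ 8.06 -8.06  3.01  1.07 -5.77]
5 [-25.48   1.48   6.71] [ 13.27 -13.28   1.39   8.54 -12.94]
[[655.1  208.2 ]
 [654.39 244.2 ]
 [652.4  345.94]
 [649.91 472.93]]
[[655.1  208.2 ]
 [653.55 242.56]
 [649.2  339.5 ]
 [643.77 460.11]]
[[655.1  208.2 ]
 [655.23 245.74]
 [655.62 352.04]
 [656.1  485.16]]
```

```bash
python3 -m crank '[{"travel":[0,0,-1],"roll":-0.115,"hand":0},{"travel":[0,0,-1.5],"roll":-0.115,"hand":0},{"travel":[0,0,-1.5],"roll":-0.115,"hand":0},{"travel":[0,0,-1.5],"roll":-0.115,"hand":0},{"travel":[0,0,-0.5],"roll":-0.115,"hand":0}]' >/dev/null
python3 -m crank '[{"travel":[0,0,0],"roll":-0.115,"hand":0},{"travel":[0,0,0],"roll":-0.115,"hand":0},{"travel":[0,0,0],"roll":-0.115,"hand":0},{"travel":[0,0,0],"roll":-0.115,"hand":0},{"travel":[0,0,0],"roll":-0.12,"hand":0}]' > /dev/null
python3 -m crank '[{"travel":[1,0,0],"roll":0,"hand":0},{"travel":[1,0,0],"roll":0,"hand":0},{"travel":[1,0,0],"roll":0,"hand":0},{"travel":[0,0,0],"roll":0,"hand":0},{"travel":[0,0,0],"roll":0,"hand":0}]'
python3 - <<'E'
from h import *
go([0.5505,-.3755,.2])
im=np.mean([optics.capture('side').astype(float) for _ in range(4)],0);cv2.imwrite('pics/side10.png',im)
t=get_state()['tool_pos']
for z in(-.045,0,.037): print(z,proj('side',t+[0,0,-z]))
c=proj('side',t)[0].astype(int);print(c)
hsv=cv2.cvtColor(im.astype(np.uint8),cv2.COLOR_BGR2HSV);g=cv2.cvtColor(im.astype(np.uint8),cv2.COLOR_BGR2GRAY)
for r_ in range(c[1]-20,c[1]+22): print(r_,g[r_,c[0]-9:c[0]+10],''.join('R' if (h<8 or h>172) and s>110 else '.' for h,s,_ in hsv[r_,c[0]-9:c[0]+10]))
E
```

```text
time_s: 13.8
tool_pos: [0.5126, 0.2386, 0.3133]
orientation: [0.0, 1.0, -0.0, -0.0]
contact_force: [0.2, 1.1, -0.4]
gripper_width: 0.18
grasp_force: 22.7
t 13.8 pos [0.5126 0.2386 0.3133] yaw 3.141 tilt [-0.001 -0.001 -1.   ] tool cm [ -3.82 -61.4   11.38]
-0.045 [[263.29193268 196.99153024]]
0 [[262.95448894 212.94826621]]
0.037 [[262.69129534 225.39434904]]
[262 212]
192 [ 85  77  67  57  43  24  15  15  17  18  16  17  17  15  12  20  67 124
 152] ...................
193 [ 84  77  67  57  41  24  13  17  20  19  17  18  19  16  14  25  72 124
 140] ...................
194 [ 84  78  71  61  44  25  15  17  17  18  18  18  19  16  15  34  83 123
 114] ...................
195 [ 84  79  76  67  49  32  25  22  18  16  15  15  16  16  20  52 104 132
 107] ...................
196 [ 84  79  73  62  48  44  46  39  23  15  16  15  16  23  38  74 121 135
 100] ...................
197 [ 81  74  60  51  58  68  68  53  29  17  16  15  17  34  58  92 125 117
  73] ...................
198 [ 76  62  48  59  88  98  84  58  31  17  16  17  18  36  63  90 110  93
  50] ...................
199 [ 6
[... 2995 characters left out ...]
6 154 155 157 158 158 158 157 158 157 158
 157] ...................
229 [152 149 150 155 157 158 157 158 158 157 158 157 157 158 158 158 157 158
 158] ...................
230 [153 153 158 158 157 158 158 158 158 158 158 158 157 157 158 157 157 158
 158] ...................
231 [144 149 156 158 158 157 157 157 157 158 158 158 158 158 157 157 158 157
 158] ...................
232 [135 147 156 158 157 158 158 158 157 157 157 158 158 158 157 158 157 158
 158] ...................
233 [125 144 157 158 158 158 158 158 158 158 158 158 158 158 158 158 158 158
 158] ...................[ WARN:0@8.154] global loadsave.cpp:1063 imwrite_ Unsupported depth image for selected encoder is fallbacked to CV_8U.
```

```bash
cat >> h.py <<'E'
def lean(im,r0,r1,c0,c1,bg):
    t=get_state()['tool_pos'];g=cv2.cvtColor(im,cv2.COLOR_BGR2GRAY).astype(float)
    rows=np.arange(r0,r1);w=np.clip(bg-g[r0:r1,c0:c1],0,None);w[w<6]=0
    c=(w*np.arange(c0,c1)).sum(1)/w.sum(1);k=np.polyfit(rows,c,1)
    q=proj('side',t+np.array([[0,0,0],[0,0,-.037]]));v=(q[1,0]-q[0,0])/(q[1,1]-q[0,1])
    p=optics.camera_params('side');Z=R.from_quat(p['rotation']).inv().apply(t-p['eye'])[2]
    print(np.round(c,2),'slope',k[0],'vertical',v,'pred col of tcp line',q[0])
    rowpm=(q[1,1]-q[0,1])/.037
    print('lean deg (foot to +x world positive)',-np.degrees(np.arctan((k[0]-v)*rowpm/(p['K'][0,0]/Z))))
    return k
E
python3 - <<'E'
from h import *
lean(cv2.imread('pics/side10.png'),215,226,258,268,157.5)
E
```

```text
[262.43 262.28 262.22 262.14 262.02 261.8  261.53 261.23 261.09 261.03
 261.03] slope -0.16038023610042576 vertical -0.021146701617058908 pred col of tcp line [262.95448894 212.94826621]
lean deg (foot to +x world positive) 6.221143848798999
```

The lean is about 6°, foot outward. I'll go back over the same sleeve, re-enter its mouth 2 mm inward, and pivot about 8 mm further.

```bash
python3 -m crank '[{"travel":[-1,0,0],"roll":0.115,"hand":0},{"travel":[-1,0,0],"roll":0.115,"hand":0},{"travel":[-1,0,0],"roll":0.115,"hand":0},{"travel":[0,0,0],"roll":0.115,"hand":0},{"travel":[0,0,0],"roll":0.115,"hand":0}]' >/dev/null
python3 -m crank '[{"travel":[0,0,1],"roll":0.115,"hand":0},{"travel":[0,0,2],"roll":0.115,"hand":0},{"travel":[0,0,2],"roll":0.115,"hand":0},{"travel":[0,0,2],"roll":0.115,"hand":0},{"travel":[0,0,2],"roll":0.12,"hand":0}]' > /dev/null
python3 -m crank '[{"travel":[0,0,0],"roll":0,"hand":0},{"travel":[0,0,0],"roll":0,"hand":0}]'
python3 - <<'E'
from h import *
go([.5423,.2404,.139])
w=optics.capture('wrist');hsv=cv2.cvtColor(w,cv2.COLOR_BGR2HSV);m=(abs(hsv[...,0].astype(int)-115)<12)&(hsv[...,1]>140)
k,l,s,c=cv2.connectedComponentsWithStats(m.astype(np.uint8))
for i in range(1,k):
    if s[i,4]>150: print(s[i],atz('wrist',c[i],.1295))
E
```

```text
time_s: 15.0
tool_pos: [0.5421, 0.2349, 0.223]
orientation: [0.545, 0.838, -0.001, -0.001]
contact_force: [-0.4, 0.2, 0.3]
gripper_width: 0.184
grasp_force: 22.7
t 15.0 pos [0.5421 0.2349 0.223 ] yaw 1.989 tilt [-0.003 -0.001 -1.   ] tool cm [0.5  0.26 8.4 ]
[461   0  51  34 884] [0.67885098 0.48058554 0.1295    ]
[249  79  16  22 294] [0.50809431 0.32257224 0.1295    ]
```

```bash
python3 -m crank '[{"travel":[0.5,0.26,1],"roll":0,"hand":0},{"travel":[0,0,2],"roll":0,"hand":0},{"travel":[0,0,2],"roll":0,"hand":0},{"travel":[0,0,1.5],"roll":0,"hand":0},{"travel":[0,0,0],"roll":0,"hand":0}]'
python3 -c "
from h import *
go([.5423,.2404,.139])"
```

```text
time_s: 15.47
tool_pos: [0.5417, 0.2408, 0.1565]
orientation: [0.546, 0.838, -0.002, -0.001]
contact_force: [-1.4, -0.5, -0.2]
gripper_width: 0.185
grasp_force: 22.7
t 15.47 pos [0.5417 0.2408 0.1565] yaw 1.987 tilt [-0.004 -0.001 -1.   ] tool cm [-0.06  0.04  1.75]
```

```bash
python3 -m crank '[{"travel":[0,0.04,0.6],"roll":0,"hand":0},{"travel":[0,0,0.6],"roll":0,"hand":0},{"travel":[0,0,0.5],"roll":0,"hand":0},{"travel":[0,0,0],"roll":0,"hand":0}]'
python3 -m crank '[{"travel":[-0.3,0,0],"roll":0,"hand":0},{"travel":[-0.3,0,0],"roll":0,"hand":0},{"travel":[-0.25,0,0],"roll":0,"hand":0},{"travel":[-0.15,0,0],"roll":0,"hand":0},{"travel":[0,0,0],"roll":0,"hand":0}]'
python3 -c "
from h import *
go([.5431,.2386,.139])"
```

```text
time_s: 15.8
tool_pos: [0.5474, 0.2437, 0.1468]
orientation: [0.546, 0.838, 0.005, 0.003]
contact_force: [-0.2, 2.1, 13.3]
gripper_width: 0.186
grasp_force: 23.9
time_s: 16.22
tool_pos: [0.5506, 0.2347, 0.1465]
orientation: [0.546, 0.838, 0.005, 0.001]
contact_force: [-2.0, 2.9, 11.9]
gripper_width: 0.187
grasp_force: 24.6
t 16.22 pos [0.5506 0.2347 0.1465] yaw 1.987 tilt [ 0.008  0.007 -1.   ] tool cm [ 0.66 -0.54  0.74]
```

```bash
python3 -m crank '[{"travel":[0,0,-0.6],"roll":0,"hand":0},{"travel":[0,0,-0.6],"roll":0,"hand":0},{"travel":[0,0,-1.5],"roll":0,"hand":0},{"travel":[0,0,-2],"roll":0,"hand":0},{"travel":[0,0,-2],"roll":0,"hand":0}]' 
python3 -m crank '[{"travel":[0,0,-2],"roll":-0.115,"hand":0},{"travel":[0,0,-2],"roll":-0.115,"hand":0},{"travel":[0,0,-2],"roll":-0.115,"hand":0},{"travel":[0,0,-2],"roll":-0.115,"hand":0},{"travel":[0,0,-1.5],"roll":-0.115,"hand":0}]' >/dev/null
python3 -m crank '[{"travel":[0,0,0],"roll":-0.115,"hand":0},{"travel":[0,0,0],"roll":-0.115,"hand":0},{"travel":[0,0,0],"roll":-0.115,"hand":0},{"travel":[0,0,0],"roll":-0.115,"hand":0},{"travel":[0,0,0],"roll":-0.12,"hand":0}]' > /dev/null
python3 -m crank '[{"travel":[1,0,0],"roll":0,"hand":0},{"travel":[1,0,0],"roll":0,"hand":0},{"travel":[1,0,0],"roll":0,"hand":0},{"travel":[0,0,0],"roll":0,"hand":0},{"travel":[0,0,0],"roll":0,"hand":0}]'
python3 - <<'E' 2>/dev/null
from h import *
go([0.5126,0.2386,.3133])
im=np.mean([optics.capture('side').astype(float) for _ in range(4)],0).astype(np.uint8);cv2.imwrite('pics/side11.png',im)
t=get_state()['tool_pos'];c=proj('side',t)[0].astype(int);print(c)
g=cv2.cvtColor(im,cv2.COLOR_BGR2GRAY)
for r_ in range(c[1]-8,c[1]+18): print(r_,*g[r_,c[0]-9:c[0]+10])
E
```

```text
time_s: 16.63
tool_pos: [0.5471, 0.2315, 0.2096]
orientation: [0.546, 0.838, -0.001, -0.0]
contact_force: [0.9, 0.5, -0.9]
gripper_width: 0.189
grasp_force: 23.6
time_s: 17.88
tool_pos: [0.5175, 0.2319, 0.3045]
orientation: [0.0, 1.0, -0.0, 0.0]
contact_force: [-0.4, 0.4, -1.4]
gripper_width: 0.187
grasp_force: 23.6
t 17.88 pos [0.5175 0.2319 0.3045] yaw 3.141 tilt [ 0.001 -0.    -1.   ] tool cm [ 0.49  0.67 -0.88]
[261 214]
206 157 157 158 155 137 102 60 29 17 16 17 23 44 59 51 30 23 23 21
207 158 157 158 155 140 107 70 45 35 31 30 32 48 62 53 34 29 30 27
208 157 158 158 156 148 127 102 86 69 54 47 47 56 67 55 31 25 28 29
209 157 158 158 158 155 149 141 127 99 69 57 56 63 72 61 34 20 22 23
210 157 157 157 158 158 158 156 145 114 79 64 63 70 86 76 44 29 26 25
211 157 158 158 158 158 158 157 147 119 87 75 73 81 101 93 59 42 35 30
212 158 157 157 158 157 158 157 147 120 93 83 80 88 114 118 99 74 50 42
213 157 157 157 158 157 158 156 146 120 93 84 80 89 124 146 145 125 103 93
214 157 157 158 158 157 157 156 146 118 93 84 80 89 126 152 158 153 150 145
215 157 157 157 158 157 158 156 144 
[... 550 characters left out ...]
8 158 158 158
223 97 52 33 37 74 126 151 135 103 85 81 87 114 144 157 159 158 158 158
224 96 51 29 35 73 127 150 134 101 83 80 87 117 145 157 158 158 158 158
225 96 51 30 37 77 128 151 134 102 83 81 90 120 146 157 159 158 158 158
226 104 58 34 43 82 130 153 140 111 89 85 100 131 151 157 158 158 158 158
227 127 88 62 68 100 137 154 150 130 111 105 121 144 156 158 158 158 158 158
228 150 129 111 114 134 152 158 157 150 141 136 145 154 158 158 158 157 158 157
229 158 152 149 150 155 158 158 158 157 156 154 156 158 158 158 158 158 158 158
230 159 152 154 158 158 158 157 158 158 158 158 158 158 158 157 158 158 158 158
231 152 145 149 156 158 157 158 158 158 158 158 158 158 158 158 157 158 158 158
```

```bash
python3 - <<'E'
from h import *
im=cv2.imread('pics/side11.png')
lean(im,215,226,258,267,157.5);lean(im,215,220,257,267,157.5)
g=cv2.cvtColor(im,cv2.COLOR_BGR2GRAY).astype(float)
for r_ in range(213,227):
    x=np.arange(257,268);v=g[r_,257:268];i=v.argmin();print(r_,np.interp(-120,-v[:i+1],x[:i+1]),np.interp(120,v[i:],x[i:]),np.mean([np.interp(-120,-v[:i+1],x[:i+1]),np.interp(120,v[i:],x[i:])]))
E
```

```text
[262.33 262.29 262.25 262.23 262.23 262.21 262.14 261.91 261.79 261.73
 261.7 ] slope -0.06855249832429035 vertical -0.017679313948680594 pred col of tcp line [261.06670605 214.40816009]
lean deg (foot to +x world positive) 2.275332346401715
[262.33 262.29 262.25 262.23 262.23] slope -0.02644964359740436 vertical -0.017679313948680594 pred col of tcp line [261.06670605 214.40816009]
lean deg (foot to +x world positive) 0.3924582184637587
213 260.0 264.8857142857143 262.4428571428572
214 259.92857142857144 264.8378378378378 262.3832046332046
215 259.9230769230769 264.8333333333333 262.3782051282051
216 259.7857142857143 264.8378378378378 262.3117760617761
217 259.6896551724138 264.8095238095238 262.2495894909688
218 259.6333333333333 264.80434782608694 262.2188405797101
219 259.6333333333333 264.80434782608694 262.2188405797101
220 259.6333333333333 264.77272727272725 262.2030303030303
221 259.6551724137931 264.6216216216216 262.13839701770735
222 259.62068965517244 264.3225806451613 261.9716351501669
223 259.46875 264.2 261.834375
224 259.42424242424244 264.10714285714283 261.76569264069263
225 259.4375 264.0 261.71875
226 259.6896551724138 263.64516129032256 261.6674082313682
```

The lean is now about 2°, the foot sits about 39 mm below the TCP and the rotor is unmoved. Good enough, so I'll carry it across above the height of the post.

```bash
python3 -m crank '[{"travel":[0,-0.7,-0.5],"roll":0,"hand":0},{"travel":[-0.1,-1.4,-1],"roll":0,"hand":0},{"travel":[-0.2,-2.1,-1],"roll":0,"hand":0},{"travel":[-0.2,-2.8,-0.5],"roll":0,"hand":0},{"travel":[-0.2,-3.1,0],"roll":0,"hand":0}]' >/dev/null
python3 -m crank '[{"travel":[-0.2,-3.1,0],"roll":0,"hand":0},{"travel":[-0.2,-3.1,0],"roll":0,"hand":0},{"travel":[-0.2,-3.1,0],"roll":0,"hand":0},{"travel":[-0.2,-3.1,0],"roll":0,"hand":0},{"travel":[-0.2,-3.1,0],"roll":0,"hand":0}]' >/dev/null
python3 -m crank '[{"travel":[-0.2,-3.1,0],"roll":0,"hand":0},{"travel":[-0.2,-3.1,0],"roll":0,"hand":0},{"travel":[-0.2,-3.1,0],"roll":0,"hand":0},{"travel":[-0.2,-3.1,0],"roll":0,"hand":0},{"travel":[-0.2,-3.1,0],"roll":0,"hand":0}]'
python3 -m crank '[{"travel":[-0.2,-3.1,0],"roll":0,"hand":0},{"travel":[-0.2,-3.1,0],"roll":0,"hand":0},{"travel":[-0.2,-2.8,0],"roll":0,"hand":0},{"travel":[-0.1,-2.1,0],"roll":0,"hand":0},{"travel":[0,-1.4,0],"roll":0,"hand":0}]' >/dev/null
python3 -m crank '[{"travel":[0,-0.7,0],"roll":0,"hand":0},{"travel":[0,0,0],"roll":0,"hand":0},{"travel":[0,0,0],"roll":0,"hand":0}]'
python3 -c "
from h import *
go([.5505,-.3755,.1955])"
```

```text
time_s: 19.33
tool_pos: [0.5435, -0.182, 0.3352]
orientation: [0.001, 1.0, -0.0, 0.001]
contact_force: [1.0, 0.5, -0.4]
gripper_width: 0.188
grasp_force: 23.6
time_s: 20.0
tool_pos: [0.5508, -0.3108, 0.3343]
orientation: [0.001, 1.0, 0.0, 0.0]
contact_force: [0.1, -0.4, -0.4]
gripper_width: 0.186
grasp_force: 23.6
t 20.0 pos [ 0.5508 -0.3108  0.3343] yaw 3.141 tilt [ 0.     0.001 -1.   ] tool cm [ 0.02 -6.48 13.88]
```

```bash
python3 -m crank '[{"travel":[0,-1,0],"roll":0,"hand":0},{"travel":[0,-2,0],"roll":0,"hand":0},{"travel":[0,-2,0],"roll":0,"hand":0},{"travel":[0,-1,0],"roll":0,"hand":0},{"travel":[0,-0.5,0],"roll":0,"hand":0}]' >/dev/null
python3 -m crank '[{"travel":[0,0,0],"roll":0,"hand":0},{"travel":[0,0,0],"roll":0,"hand":0}]'
python3 - <<'E'
from h import *
import pickle
np.set_printoptions(precision=4,suppress=True)
go([.5505,-.3755,.1955])
p=optics.camera_params('wrist');w=optics.capture('wrist');cv2.imwrite('pics/w12.png',w);pickle.dump(p,open('w12.pkl','wb'));cv2.imwrite('pics/side12.png',optics.capture('side'))
def quad(im,thr):
    m=(im.min(2)>thr).astype(np.uint8);k,l,s,c=cv2.connectedComponentsWithStats(m)
    for i in range(1,k):
        if 400<s[i,4]<20000:
            cn=cv2.findContours((l==i).astype(np.uint8),0,2)[0][0];a=cv2.approxPolyDP(cn,4,True)[:,0]
            print(thr,s[i],a.tolist())
for thr in(225,240,250): quad(w,thr)
print('old view');o=cv2.resize(cv2.imread('pics/w1.png'),(512,384),interpolation=cv2.INTER_AREA)
for thr in(225,240,250): quad(o,thr)
print('pred panel',proj('wrist',[[.5544,-.2702,.223],[.6303,-.3118,.223],[.5574,-.2691,.073],[.6308,-.3086,.073]],p),'lens',proj('wrist',[.508,-.461,.202],p))
for n,im,pp in(('new',w,p),('old',o,pickle.load(open('w1.pkl','rb')))):
    hsv=cv2.cvtColor(im,cv2.COLOR_BGR2HSV);m=((abs(hsv[...,0].astype(int)-107)<7)&(hsv[...,1]>150)&(hsv[...,2]>90)).astype(np.uint8)
    k,l,s,c=cv2.connectedComponentsWithStats(m)
    for i in range(1,k):
        if s[i,4]>150:print(n,'blue',s[i],c[i])
E
```

```text
time_s: 20.58
tool_pos: [0.5511, -0.3754, 0.334]
orientation: [0.0, 1.0, 0.0, -0.0]
contact_force: [0.3, 1.0, 0.6]
gripper_width: 0.183
grasp_force: 23.6
t 20.58 pos [ 0.5511 -0.3754  0.334 ] yaw 3.141 tilt [-0.     0.001 -1.   ] tool cm [ 0.06 -0.02 13.85]
225 [  54    9   31   70 1426] [[72, 9], [65, 17], [54, 78], [72, 78], [82, 61], [83, 31]]
225 [ 12  36  33  49 818] [[44, 36], [19, 47], [18, 53], [13, 50], [22, 65], [21, 84], [37, 78]]
225 [ 24  92  34  20 462] [[54, 93], [24, 97], [27, 111], [57, 106]]
225 [   0   99  108   40 1738] [[0, 108], [0, 138], [107, 136], [69, 120], [26, 127], [13, 99]]
225 [ 182  147  162  122 7869] [[191, 268], [206, 256], [214, 235], [228, 224], [241, 224], [250, 196], [262, 201], [265, 225], [278, 224], [283, 233], [297, 231], [290, 207], [307, 244], [343, 185], [316, 164], [291, 201], [182, 147]]
225 [400 240  27  18 405] [[403, 243], [400, 256], [417, 257], [426, 241]]
225 [ 233  267   41   52 1550] [[241, 267], [233, 314], [273, 314], [265, 267], [254, 272]]
240 [ 291  164   53   80 2055] [[316, 164], [291, 205], [306, 243], [343, 186]]
250 [ 292  165   51   78 1935] [[317, 165], [292, 205], [307, 242], [342, 187]]
old view
225 [ 355   94   83   61 2538] [[355, 100], [383, 142], [437, 154], [400, 94]]
240 [ 356   95   81   58 2340] [[356, 101], [384, 141], [436, 152], [400, 95]]
pred panel [[347.971  184.9358]
 [306.2991 247.1427]
 [317.183  162.9715]
 [291.3517 205.2327]] lens [[176.2386 140.1506]]
new blue [122 104  38  41 946] [140.815  123.6237]
old blue [239 233  35  31 601] [256.1897 248.0932]
```

```bash
python3 - <<'E'
from h import *
import pickle
np.set_printoptions(precision=4,suppress=True)
a=pickle.load(open('w1.pkl','rb'));b=pickle.load(open('w12.pkl','rb'))
O=dict(BL=(355.5,100.3),BR=(383.5,141.8),TR=(437,153.7),TL=(400.3,94));N=dict(BL=(316.3,164),BR=(291,204.7),TR=(306.5,243.3),TL=(343.4,185.7))
P={k:tri([('wrist',O[k],a),('wrist',N[k],b)]) for k in O};print(P)
m=sum(P.values())/4;w=(P['BR']-P['BL']+P['TR']-P['TL'])/2;print('mid',m,'axis yaw',np.degrees(np.arctan2(w[0],-w[1])))
print('blue',tri([('wrist',(256.2,248.1),a),('wrist',(140.8,123.6),b)]))
w=cv2.imread('pics/w12.png');g=cv2.cvtColor(w,cv2.COLOR_BGR2GRAY);hsv=cv2.cvtColor(w,cv2.COLOR_BGR2HSV)
for y in range(104,168,2): print(y,''.join('B' if (abs(int(hsv[y,x,0])-107)<9 and hsv[y,x,1]>140) else '#' if g[y,x]<45 else '+' if g[y,x]<90 else '.' for x in range(125,215)))
o=cv2.resize(cv2.imread('pics/w1.png'),(512,384),interpolation=cv2.INTER_AREA);g=cv2.cvtColor(o,cv2.COLOR_BGR2GRAY);hsv=cv2.cvtColor(o,cv2.COLOR_BGR2HSV)
for y in range(212,260,2): print(y,''.join('B' if (abs(int(hsv[y,x,0])-107)<9 and hsv[y,x,1]>140) else '#' if g[y,x]<45 else '+' if g[y,x]<90 else '.' for x in range(235,300)))
E
```

```text
{'BL': array([ 0.5556, -0.2749,  0.0929]), 'BR': array([ 0.6198, -0.3128,  0.1029]), 'TR': array([ 0.6323, -0.3089,  0.2096]), 'TL': array([ 0.5576, -0.2723,  0.2142])}
mid [ 0.5913 -0.2922  0.1549] axis yaw 61.81375114181366
blue [ 0.4892 -0.495   0.2126]
104 ####BBBBBBBBBBBBB#+++++......++++++++++++++++++++++++++++++++#++++++++++++................
106 ####BBBBBBBBBBBBBBB#++++++++............+++.+.+++++++++#++++++++++++++++++++++............
108 ###BBBBBBBBBBBBBBBBBBBB#++++++++++++++++++++++.....++++++++++++++++++++++++++++++++.......
110 ##BBBBBBBBBBBBBBBBBBBBBBBBBB+++++++++++++++++..........+++++++++++++++++++++++++++++......
112 ##BBBBBBBBBBBBBBBBBBBBBBBBBBBBBB+++++++++++++............++++++++#+++++++++++++++++++++...
114 #BBBBBBBBBBBBBBBBBBBBBBBBBBBBBBBBBBBBB#####++...........++++++++++++++++++++++++++++++++++
116 BBBBBBBBBBBBBBBBBBBBBBBBBBBBBBBBBBBBBBBBB#++...........+++++++++++++++++++++++++++++++++++
118 BBBBBBBBBBBBBBBBBBBBBBBBBBBBBBBBBBBBBBBBBB+............++++++++++++++++++++++#++++++++++#+
120 BBBBBBBBBBBBBBBBBBBBBBBBBBBBBBBBBBBBBB#####++.........+++++++++++++++++++++++++
[... 3176 characters left out ...]

240 ###BBBBBBBBBBBBBBBBBBBBBBBBBBBBBB######+++++####+++##++++++++####
242 ###BBBBBBBBBBBBBBBBBBBBBBBBBBBBBBBB######++++++++++++++++#+++++++
244 ##BBBBBBBBBBBBBBBBBBBBBBBBBBBBBBBBBBB###++.++++++++++++++++++####
246 ##BBBBBBBBBBBBBBBBBBBBBBBBBBBBBBBBBBBBB+......+++++++++++++++++++
248 ##BBBBBBBBBBBBBBBBBBBBBBBBBBBBBBBBBBBBB+..........+++++++++++++++
250 ###BBBBBBBBBBBBBBBBBBBBBBBBBBBBBBBBBBBB+.............++++++++++++
252 #####BBBBBBBBBBBBBBBBBBBBBBBBBBBBBBBBBB......................++++
254 #######BBBBBBBBBBBBBBBBBBBBBBBBBBBBBB++++++......................
256 #########BBBBBBBBBBBBBBBBB#BBBBBB+..+++++++++++..................
258 ###########BBBBBBBBBBBBBBB#BBBB++++++++++++++++++++..............
```

```bash
python3 - <<'E'
from h import *
import pickle
np.set_printoptions(precision=4,suppress=True)
b=pickle.load(open('w12.pkl','rb'));a=pickle.load(open('w1.pkl','rb'))
for n in((177.5,137.5),(178.5,136.5)):
  for s in((271.5,131.5),(271,132.3)): print(tri([('side',s),('wrist',n,b)]),tri([('side',s),('wrist',n,b),('wrist',(280.8,227.8),a)]))
# lens disc model: radius ~14mm at candidates, projected bounds
u=np.array([.454,.891,0]);l=np.array([-.891,.454,0]);t=np.linspace(0,6.28,40)
for z in(.195,.202,.209):
  C=np.array([.550,-.376,z])-.095*u
  for rad in(.013,):
    q=proj('wrist',C+rad*(np.outer(np.cos(t),l)+np.outer(np.sin(t),[0,0,1])),b);print(z,'new',q.min(0),q.max(0),proj('wrist',C,b))
    q=proj('side',C+rad*(np.outer(np.cos(t),l)+np.outer(np.sin(t),[0,0,1])));print('  side',q.min(0),q.max(0))
g=cv2.cvtColor(cv2.imread('pics/side0.png'),cv2.COLOR_BGR2GRAY)
for y in range(122,142): print(y,*g[y,264:290])
E
```

```text
[ 0.5052 -0.4586  0.2048] [ 0.5059 -0.4599  0.2048]
[ 0.5063 -0.4598  0.2005] [ 0.5071 -0.4613  0.2005]
[ 0.5046 -0.4573  0.2053] [ 0.5055 -0.4591  0.2053]
[ 0.5057 -0.4585  0.2011] [ 0.5066 -0.4605  0.201 ]
0.195 new [172.7713 128.231 ] [183.3771 148.7606] [[178.1457 138.5557]]
  side [268.308  130.4739] [273.9191 136.4977]
0.202 new [170.9485 128.5801] [181.8497 149.5624] [[176.477  139.1337]]
  side [268.3507 128.8768] [273.9767 134.9281]
0.209 new [169.0409 128.9456] [180.2537 150.4009] [[174.7323 139.7384]]
  side [268.3937 127.2715] [274.0345 133.3504]
122 119 115 107 89 64 44 75 126 143 113 61 27 39 56 54 56 70 72 55 38 31 35 69 125 154 157
123 103 102 97 88 70 50 74 122 132 96 43 23 30 32 32 36 50 51 38 20 12 11 58 121 154 159
124 99 103 102 92 70 51 75 114 122 85 42 36 41 39 37 36 32 27 19 15 10 10 57 120 151 157
125 108 108 105 94 69 54 80 103 98 71 47 52 58 58 58 51 40 21 11 12 13 24 57 107 134 136
126 114 112 105 92 69 59 82 88 71 58 55 60 61 63 60 56 42 24 13 7 31 63 72 78 78 80
127 99 102 95 76 55 50 63 58 47 47 52 55 57 57 53 45 33 21 11 9 48 88 90 62 32 34
128 78 84 8
[... 539 characters left out ...]
38 45 66 77 68 68 97 126 137 139 140 140 142
135 69 65 66 58 55 66 77 72 69 76 88 89 73 55 52 70 79 70 67 92 118 131 134 134 136 138
136 73 67 65 57 48 66 101 113 114 121 123 111 88 67 56 69 78 70 78 110 124 123 123 123 122 120
137 82 70 64 57 47 72 124 148 151 151 140 114 87 65 54 68 77 71 88 129 139 126 121 123 112 93
138 90 77 67 56 47 74 127 154 160 157 140 108 81 63 54 69 78 72 91 135 147 130 120 120 110 89
139 90 80 70 56 47 75 127 155 160 157 140 105 77 64 58 72 77 70 92 137 153 138 121 121 122 109
140 85 80 68 54 46 76 129 155 161 157 140 104 76 64 59 72 76 69 93 139 157 141 122 122 130 124
141 77 74 65 51 48 80 130 155 160 156 137 101 77 63 58 72 76 68 90 134 150 136 120 120 124 120
```

The lens centre is confirmed at z=0.202 and the viewing point at (0.550, -0.376). Descending.

```bash
python3 -m crank '[{"travel":[0.15,-0.05,0.5],"roll":0,"hand":0},{"travel":[0.1,0,1.2],"roll":0,"hand":0},{"travel":[0,0,1.8],"roll":0,"hand":0},{"travel":[0,0,1.8],"roll":0,"hand":0},{"travel":[0,0,1.8],"roll":0,"hand":0}]'
python3 -m crank '[{"travel":[0,0,1.8],"roll":0,"hand":0},{"travel":[0,0,1.8],"roll":0,"hand":0},{"travel":[0,0,1.6],"roll":0,"hand":0},{"travel":[0,0,1],"roll":0,"hand":0},{"travel":[0,0,0.5],"roll":0,"hand":0}]' 
python3 -m crank '[{"travel":[0,0,0],"roll":0,"hand":0},{"travel":[0,0,0],"roll":0,"hand":0},{"travel":[0,0,0],"roll":0,"hand":0}]' 
python3 - <<'E'
from h import *
np.set_printoptions(precision=2,suppress=True)
go([.5486,-.376,.1955])
im=np.mean([optics.capture('side').astype(float) for _ in range(3)],0).astype(np.uint8);cv2.imwrite('pics/side13.png',im)
V=np.array([.550,-.376,.202]);print('pred foot/mid/shoulder/top',proj('side',V+np.array([[0,0,-.0445],[0,0,0],[0,0,.0215],[0,0,.0445]])))
g=cv2.cvtColor(im,cv2.COLOR_BGR2GRAY)
hsv=cv2.cvtColor(im,cv2.COLOR_BGR2HSV)
for y in range(126,158): print(y,*g[y,246:274],''.join('R' if (h<8 or h>172) and s>100 else '.' for h,s,_ in hsv[y,246:274]))
w=optics.capture('wrist');cv2.imwrite('pics/w13.png',w);hw=cv2.cvtColor(w,cv2.COLOR_BGR2HSV);m=((hw[...,0]<8)|(hw[...,0]>172))&(hw[...,1]>110)
k,l,s,c=cv2.connectedComponentsWithStats(m.astype(np.uint8))
for i in range(1,k):
    if s[i,4]>100:print(s[i],c[i])
t=get_state()['tool_pos']
print(proj('wrist',t+np.array([[0,0,.05],[0,0,.027],[0,0,-.038]])))
E
```

```text
time_s: 21.1
tool_pos: [0.5483, -0.3758, 0.2624]
orientation: [0.0, 1.0, -0.0, 0.0]
contact_force: [0.5, -0.8, 0.7]
gripper_width: 0.188
grasp_force: 23.6
time_s: 21.52
tool_pos: [0.5475, -0.3754, 0.1942]
orientation: [0.0, 1.0, 0.001, -0.001]
contact_force: [-0.7, 0.3, -0.2]
gripper_width: 0.186
grasp_force: 23.6
time_s: 21.77
tool_pos: [0.5491, -0.3769, 0.1973]
orientation: [0.0, 1.0, -0.001, 0.001]
contact_force: [-0.1, 0.4, 0.6]
gripper_width: 0.181
grasp_force: 23.6
t 21.77 pos [ 0.55 -0.38  0.2 ] yaw 3.141 tilt [ 0. -0. -1.] tool cm [0.05 0.09 0.18]
pred foot/mid/shoulder/top [[259.42 150.92]
 [259.55 140.67]
 [259.62 135.59]
 [259.69 130.06]]
126 118 111 106 98 86 82 92 103 102 88 71 50 25 16 17 16 30 68 102 112 106 93 70 60 84 89 72 59 ............................
127 116 104 99 99 94 79 79 99 107 98 82 60 32 17 15 16 28 57 86 102 97 77 56 51 62 59 48 46 ............................
128 109 101 98 97 96 82 78 98 109 100 84 65 41 20 16 21 39 58 73 84 84 69 52 44 47 42 33 35 ............................
129 95 96 94 93 93 87 88 103 110 102 84 70 50 25 18 32 54 66 65 63 63 58 49
[... 2894 characters left out ...]
 17 34 36 26 23 23 23 24 24 23 22 63 126 157 162 161 161 162 ............................
154 11 10 9 9 8 8 10 8 9 10 21 43 43 29 23 23 23 25 23 23 22 64 126 158 162 162 162 162 ............................
155 17 13 12 12 11 10 9 9 8 9 28 55 54 35 24 23 23 24 24 23 23 64 125 157 162 162 162 162 ............................
156 24 20 21 22 19 15 11 10 9 9 30 59 58 36 23 23 24 23 23 22 23 63 126 157 162 161 162 162 ............................
157 19 19 26 29 26 24 20 15 9 8 29 58 57 35 25 26 24 24 23 22 23 63 126 158 162 162 162 162 ............................
[442 166  21  14 195] [452.01 172.42]
[ 236  229   35   41 1117] [252.89 249.25]
[[251.88 260.4 ]
 [252.04 239.84]
 [252.33 203.8 ]]
```

The foot row matches the prediction (150.8 against 150.9) and the stopper is centred in the grip. I'll make a 2 mm trim, let it settle, and hand in.

```bash
python3 -m crank '[{"travel":[-0.1,0.05,0.05],"roll":0,"hand":0},{"travel":[-0.1,0.05,0.05],"roll":0,"hand":0},{"travel":[0,0,0],"roll":0,"hand":0},{"travel":[0,0,0],"roll":0,"hand":0},{"travel":[0,0,0],"roll":0,"hand":0}]' >/dev/null
python3 -m crank '[{"travel":[0,0,0],"roll":0,"hand":0},{"travel":[0,0,0],"roll":0,"hand":0},{"travel":[0,0,0],"roll":0,"hand":0},{"travel":[0,0,0],"roll":0,"hand":0},{"travel":[0,0,0],"roll":0,"hand":0}]'
python3 - <<'E'
from h import *
s=get_state();print(np.abs(s['qvel']).max(),s['tool_pos'])
print(r.hand_in())
E
```

```text
time_s: 22.8
tool_pos: [0.5505, -0.3756, 0.195]
orientation: [0.0, 1.0, -0.0, 0.0]
contact_force: [-0.0, -1.0, 0.1]
gripper_width: 0.182
grasp_force: 23.6
0.0017411589327228224 [ 0.55048164 -0.3755563   0.19499276]
the job is handed in; nothing more can be done
None
```

The sample tube is held still at the viewing point and the job is handed in at 22.8 s: about 2° off upright, within about 3 mm by my estimate, grip 24 N. While I straightened it, its foot pressed on the sleeve rim at about 13 N and it slid some 2.5 mm in the grip. No verdict came back, and I did not recheck the rotor afterwards.

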